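# Load pipe coupons in the transport cradle and snap the hold-down bar in

## Task

Get the cradle ready for the trip to the test lab: clear the tube offcuts left lying on it (one or two) into the scrap tray, and lay every pipe coupon on the bench (two or three of them stand there) on its side in an angle-iron trough of its own, about centred end to end. Then set the hold-down bar across the pipes and press it down until the D-ring at each end has pushed past the sprung gate of its snap hook and the gate has snapped shut over it. Leave the other things on the bench where they are.

Things in the scene. Friction and masses are not known exactly. Their poses are not given: they have to be found in the camera images.
- pipe1: steel pipe coupon, 42 mm diameter, 110 mm long, 0.25 to 0.5 kg, ends closed flush with black plugs, a slight weld bead round the middle. Starts standing on end on the bench. Origin at its centre (55 mm above the bench when standing), z along its axis; either end may point either way. May be absent
- pipe2: steel pipe coupon, 42 mm diameter, 110 mm long, 0.25 to 0.5 kg, ends closed flush with black plugs, a slight weld bead round the middle. Starts standing on end on the bench. Origin at its centre (55 mm above the bench when standing), z along its axis; either end may point either way. May be absent
- pipe3: steel pipe coupon, 42 mm diameter, 110 mm long, 0.25 to 0.5 kg, ends closed flush with black plugs, a slight weld bead round the middle. Starts standing on end on the bench. Origin at its centre (55 mm above the bench when standing), z along its axis; either end may point either way. May be absent
- bar: hold-down bar: square steel tube 30 x 30 x 314 mm (along its y), 0.5 kg, a D-ring of 8 mm wire welded below each end, 68 mm wide across the bar, flat side down; it stands on these two flat sides. Origin: centre of the tube's underside, 50 mm above the bench at the start. Same either way round. Grip across x at mid-length, fingertips not below the underside (a pipe comes right under it)
- offcut1: offcut of dark square steel tube, 25 x 25 x 72 mm (long along its y), 0.11 kg, lying at the start across the edges of two neighbouring troughs, its long side across the troughs. Origin: centre of its underside, 48 mm above the bench at the start. May be absent
- offcut2: offcut of dark square steel tube, 25 x 25 x 72 mm (long along its y), 0.11 kg, lying at the start across the edges of two neighbouring troughs, its long side across the troughs. Origin: centre of its underside, 48 mm above the bench at the start. May be absent
- scrap: scrap tray, fixed: open steel box, 160 (x) x 190 (y) x 55 mm high, walls and floor 3 mm. Origin on the bench under its middle, z up
- ring_a (a point): centre of the straight bottom wire (8 mm thick, along the bar's x) of the D-ring at the bar's +y end: (0, 152, -46) mm in the bar's frame. The ring's plane is square to the tube
- ring_b (a point): the same at the bar's -y end: (0, -152, -46) mm in the bar's frame
- cradle: fixed cradle: frame of 25 mm steel tube, 115 mm (x) by 400 mm (y), three V troughs of 25 mm angle iron, 110 mm long along x, 82 mm apart along y, and a snap hook at either y end, nose towards the troughs. Origin on the bench under its middle, z up. Hook noses reach 71 mm, hinges 84 mm, end brackets 87 mm above the bench; noses 126 to 141 mm from the middle along y
- trough_left (a point): centre of a pipe lying home in the left trough: y = 82 mm in the cradle's frame, 60 mm above the bench, pipe along the cradle's x (its top 81 mm up). The trough's edges are 48 mm above the bench, 21 mm either side of this point. Any pipe may go in any trough
- trough_mid (a point): centre of a pipe lying home in the mid trough: y = 0 mm in the cradle's frame, 60 mm above the bench, pipe along the cradle's x (its top 81 mm up). The trough's edges are 48 mm above the bench, 21 mm either side of this point. Any pipe may go in any trough
- trough_right (a point): centre of a pipe lying home in the right trough: y = -82 mm in the cradle's frame, 60 mm above the bench, pipe along the cradle's x (its top 81 mm up). The trough's edges are 48 mm above the bench, 21 mm either side of this point. Any pipe may go in any trough
- hook_left (a point): home of a D-ring's bottom wire in the snap hook at the cradle's +y end: (0, +152, 35) mm in its frame; the tube then rests on the pipes, underside 81 mm up, along the cradle's y. The mouth opens upwards between hinge (outside) and nose (inside), closed by the gate. Come straight down, within 6 mm along y; the wire meets the gate 33 mm above home, is past it 4 mm above; hook floor 2 mm below home
- hook_right (a point): home of a D-ring's bottom wire in the snap hook at the cradle's -y end: (0, -152, 35) mm in its frame; the tube then rests on the pipes, underside 81 mm up, along the cradle's y. The mouth opens upwards between hinge (outside) and nose (inside), closed by the gate. Come straight down, within 6 mm along y; the wire meets the gate 33 mm above home, is past it 4 mm above; hook floor 2 mm below home
- gate_left (a joint): sprung brass gate of the snap hook at the cradle's +y end, sloping down 40 degrees from hinge to nose. Rad: 0 shut, 0.8 fully pressed in (a ring passes at about 0.5); springs shut by itself. The bar's own weight does not open the gates: both together take a push of about 8 N more on the bar to start, less further in. Once shut over the ring it cannot be pulled out upwards
- gate_right (a joint): sprung brass gate of the snap hook at the cradle's -y end, sloping down 40 degrees from hinge to nose. Rad: 0 shut, 0.8 fully pressed in (a ring passes at about 0.5); springs shut by itself. The bar's own weight does not open the gates: both together take a push of about 8 N more on the bar to start, less further in. Once shut over the ring it cannot be pulled out upwards
- torch: bystander, leave alone: a black torch standing on its tail, 34 mm across the body, 46 mm across the head, 125 mm tall; origin under its centre
- plates: bystander, leave alone: a low stack of square steel test plates, 52 x 52 x 24 mm, among the pipes; origin under its centre
- hammer: bystander, leave alone: a hammer lying on the bench, 260 mm long
- brush: bystander, leave alone: a wire brush lying behind the cradle, 200 mm long
- magnet: bystander, leave alone: a flat red L-shaped welding magnet, about 90 x 80 x 18 mm; origin under its corner region
- clamp: bystander, leave alone: a grey C-clamp lying flat, 120 x 80 x 20 mm, its screw sticking out 60 mm

How it is judged:
By the outcome, as a careful person would: the job done as asked, in the order asked, and still so for the second after the job is handed in, with the robot touching nothing.
Of offcut1, offcut2 only 1 to 2 are there at a start; the rules pass over those that are not, and their reading is None.
Of pipe1, pipe2, pipe3 only 2 to 3 are there at a start; the rules pass over those that are not, and their reading is None.
At some moment in a run one of pipe1, pipe2, pipe3 may be knocked a few centimetres aside while the robot is not near it.
It also fails if it takes over 210 s, if anything falls off the work surface, if the arm or the gripper's body presses on something with over 40 N, if the wrist force passes 120 N, or if a joint passes its speed limit or range.

## Robot

A 6-joint arm with a two-finger parallel gripper is mounted at the origin on the work surface. World frame = base frame: x ahead of the robot, y to its left, z up, the work surface at z = 0. Lengths are in m, angles in rad, forces in N, time in s.
With the tool pointing down it reaches from about 0.35 to 0.775 m from the base axis. Payload 5.5 kg.
Tool frame: the origin (TCP) lies between the finger pads; the fingertips stand 19 mm ahead of it and the grasp point (between the pads) is the TCP; z points along the fingers, x is the direction in which the jaws open and shut, and the axes are right-handed (so a half turn about z gives the same grasp; the last joint's range is limited). The gripper opens to 85 mm and grips with 20 to 120 N. Pads are 22 mm wide; open, the fingers measure 114 mm over their backs; the gripper's body (76 mm by 85 mm) begins 54 mm behind the grasp point. The pads swing forward as they close: fully open they stand 13 mm farther back than shut.
Start: joints at [1.183, 0.313, 0.046, 1.304, 0, 1.431], TCP at [0.141, 0.557, 0.25] pointing down, gripper open.
Joint ranges: [-2.76, 2.76], [-0.86, 1.69], [-1.03, 1.26], [-2.2, 2.34], [-1.47, 1.5], [-3.14, 3.14]. Speed limits (rad/s): [2.57, 2.57, 3.14, 3.14, 3.14, 3.14].

## Interface

Orientations are given as a unit quaternion [w, x, y, z].
In Python, from workcell import env gives the robot as it stands. The module is installed in compiled form; this text tells all that it offers.
- The arm moves only by the tool carry_out, never from a script. Its argument "steps" is a list of rows, each a list of 7 numbers: the gripper command: -1 is shut, 1 is fully open, values between are in proportion, then the shift along the tool's x, y, z in m, then the turn, a rotation vector about the tool's x, y, z in rad. A call has 1 to 20 rows; each row shifts and turns the commanded pose from where the row before left it, along the tool's axes as they then stand; what a row does not reach is not made up. A row lasts 1/8 s, in which the tool goes at most 62.5 mm and 10.7 degrees, less where a joint would pass 70% of its speed; a pose out of reach is approached as far as the arm can. A call with a gripper value outside its range is refused whole. The fingers move at their own pace and stop on an object; "grip_force" is the grip in N (left out, the last holds). Time passes only in rows, so rows that do not move let the fingers close. It gives the time, the measured TCP pose, the force and the opening at its end, in the units of the state.
- env.get_state(): the state, without advancing time (a new reading comes with each control period).
- env.read_camera(name): name is "scene" or "top"; returns a dict with "color" (420x560x3 uint8, red, green, blue), "K" (3x3 intrinsics, pixels), "R" (3x3) and "t" (3): a world point X has camera coordinates R X + t. Camera axes: x right, y down, z forward; pixel columns grow to the right and rows downward; lengths in m; the calibration is good to about 2 mm. A picture is of the moment at which its call begins. There is no depth.
- env.hand_in(): hands the job in, once; it reports no verdict.
The state is a dict: "clock": time; "joint_pos": joint angles; "qvel": joint speeds; "tau": joint torques, N m; "tcp_pos": TCP position; "orientation": TCP orientation; "wrist_force": force on the tool from outside, world axes, zero at the start; "ft_torque": the same for the moment, N m; "finger_gap": finger opening in m.
Only numpy, scipy, OpenCV 4.12 (cv2) and the standard library are available. Lean on these libraries where they do the work, as an engineer would, in place of code of your own. Each camera call takes 0.05 s, during which the arm holds its last target. There are 200 camera calls.

## Working session

There is one attempt and no reset: what is moved stays moved. The work goes in short steps, Python scripts to look and compute and a tool call to move; the robot and the scene stay as the last step left them, time stands still between calls to the robot, and variables do not carry over. Pictures are saved under pics/ and viewed, about 12 in all and at most 16, crops included, and the job is handed in when it is done.

Besides the shell and the picture viewer there is one more tool, called after ">>>" as name(argument=value, ...) on one line, values as JSON. carry_out: Moves the arm, as the interface text tells. Its arguments: {"type":"object","properties":{"steps":{"type":"array","items":{"type":"array","items":{"type":"number"}}},"grip_force":{"type":"number"}},"required":["steps"]}

```bash
mkdir -p pics; cat > h.py <<'E'
import numpy as np, cv2
from workcell import env
def snap(name,fn):
    c=env.read_camera(name); cv2.imwrite('pics/'+fn,cv2.cvtColor(c['color'],cv2.COLOR_RGB2BGR)); return c
def ray(c,u,v,z):
    R,t,K=map(np.array,(c['R'],c['t'],c['K'])); d=R.T@np.linalg.solve(K,[u,v,1.]); o=-R.T@t
    return o+d*(z-o[2])/d[2]
def proj(c,X):
    p=np.array(c['K'])@(np.array(c['R'])@np.array(X)+np.array(c['t'])); return p[:2]/p[2]
E
python3 - <<'E'
from h import *
for n in ('top','scene'):
    c=snap(n,n+'0.png'); print(n,c['K'],-np.array(c['R']).T@c['t'],c['R'])
    im=cv2.imread(f'pics/{n}0.png'); cv2.imwrite(f'pics/{n}0b.png',cv2.resize(im,(800,600),interpolation=cv2.INTER_CUBIC))
print(env.get_state())
E
```

```text
top [[465.871581     0.         286.58448669]
 [  0.         465.871581   207.08068211]
 [  0.           0.           1.        ]] [ 0.5092205  -0.08009872  1.35173338] [[ 0.00279388 -0.99977119 -0.02120773]
 [-0.99752976 -0.00129779 -0.07023313]
 [ 0.07018954  0.02135156 -0.99730514]]
scene [[465.03512712   0.         277.97030172]
 [  0.         465.03512712 215.40867223]
 [  0.           0.           1.        ]] [ 1.39056071 -0.52652543  1.20111115] [[ 0.50318602  0.86405179 -0.01477609]
 [ 0.67133658 -0.40160944 -0.62291015]
 [-0.54416084  0.30351995 -0.78215383]]
{'clock': 0.1, 'joint_pos': array([ 1.18341100e+00,  3.13945820e-01,  4.51111531e-02,  1.30361202e+00,
       -9.03933730e-06,  1.43120902e+00]), 'qvel': array([ 5.01126602e-05, -1.22655265e-03,  4.38543504e-03,  7.33865337e-04,
        1.39236870e-03, -7.50249430e-04]), 'tau': array([ 2.02461553e-03, -4.81724310e+01,  2.99244636e+01,  1.27458310e-02,
       -1.40416128e-04, -8.63422720e-07]), 'tcp_pos': array([0.14087448, 0.55704214, 0.24949394]), 'orientation': array([ 4.15301390e-04,  7.89071916e-01,  6.14300277e-01, -7.13067827e-04]), 'wrist_force': array([0.93608145, 0.13879756, 0.77917217]), 'ft_torque': array([ 0.07305776,  0.01814608, -0.02366027]), 'finger_gap': 0.08525252117011761}
```

View pics/top0b.png

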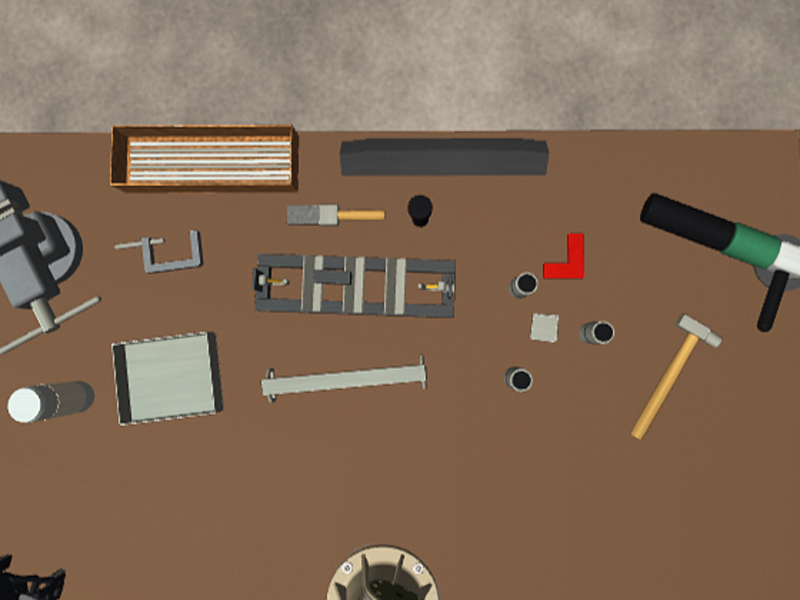

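View pics/scene0b.png

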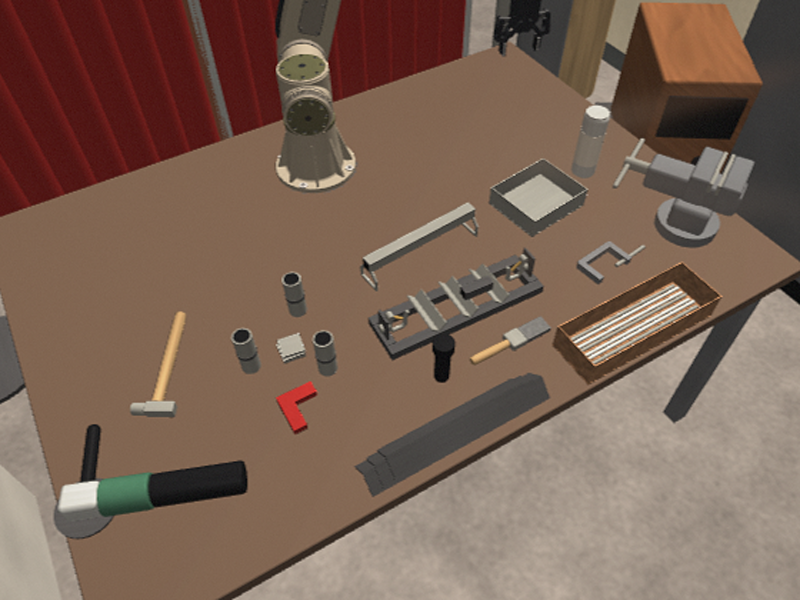

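Top view (800x600 px): three pipes near (525,285), (600,332), (518,379), with the plates at (545,328) between them. One offcut at (332,277) lies across the left and mid troughs. The bar runs (265,386) to (425,374), the scrap tray is at (167,378), and the torch at (420,208) stands just behind the cradle.

```bash
python3 - <<'E'
from h import *
im=cv2.imread('pics/top0.png')
cr=im[170:290,170:330]; cv2.imwrite('pics/crop1.png',cv2.resize(cr,None,fx=5,fy=5,interpolation=cv2.INTER_CUBIC))
c=env.read_camera('top'); s=env.read_camera('scene')
hsv=cv2.cvtColor(im,cv2.COLOR_BGR2HSV)
# dark blobs: pipe plugs
g=im.max(2)
m=(g<45).astype(np.uint8); n,l,st,ce=cv2.connectedComponentsWithStats(m)
for i in range(1,n):
    if 25<st[i,4]<3000: print('dark',st[i],ce[i].round(1),ray(c,*ce[i],.11).round(3))
# cool (non-brown) grey blobs
m=((hsv[...,1]<70)&(g>60)).astype(np.uint8); m[:135]=0
n,l,st,ce=cv2.connectedComponentsWithStats(m)
for i in range(1,n):
    if 60<st[i,4]<9000: print('grey',st[i],ce[i].round(1),ray(c,*ce[i],.0).round(3), cv2.minAreaRect(np.argwhere(l==i)[:,::-1].astype(np.float32)))
print('torch',ray(c,294,146,.125))
E
```

```text
dark [  0 127  20  21 183] [ 10.5 136.8] [0.788 0.703 0.11 ]
dark [ 448  135   67   41 1397] [481.  155.1] [ 0.736 -0.572  0.11 ]
dark [286 137  17  22 270] [293.8 146.8] [ 0.76  -0.072  0.11 ]
dark [   0  150   58   60 1088] [ 31.9 175. ] [0.683 0.639 0.11 ]
dark [138 162   4  24  28] [139.8 173.7] [0.687 0.344 0.11 ]
dark [178 189   6  15  51] [180.3 196.8] [0.624 0.233 0.11 ]
dark [530 189  22  43 450] [540.4 210. ] [ 0.59  -0.724  0.11 ]
dark [363 192  12  12 110] [368.5 197.9] [ 0.621 -0.272  0.11 ]
dark [416 227  13  12 117] [422.  232.1] [ 0.531 -0.412  0.11 ]
dark [359 260  12  12 114] [364.5 265.6] [ 0.442 -0.26   0.11 ]
dark [  0 389  46  31 726] [ 19.2 408.8] [0.065 0.647 0.11 ]
dark [259 406  34  14 300] [274.  413.6] [ 0.06  -0.022  0.11 ]
grey [201 143  36  15 491] [218.9 150. ] [0.773 0.149 0.   ] ((218.5, 150.0), (14.0, 35.0), 90.0)
grey [  0 145  17  28 310] [  6.3 158.6] [0.748 0.782 0.   ] ((4.129563808441162, 158.2062225341797), (21.506742477416992, 19.15066909790039), 64.98310089111328)
grey [ 16 148  22  32 189] [ 29.  164.2] [0.731 0.713 0.   ] ((27.30000305175
[... 1487 characters left out ...]
 264.1] [0.438 0.441 0.   ] ((113.984619140625, 264.376953125), (58.048255920410156, 69.33541870117188), 82.87498474121094)
grey [ 183  248  116   34 1412] [239.5 265.5] [0.435 0.084 0.   ] ((240.28135681152344, 264.66064453125), (23.17936897277832, 115.80378723144531), 84.6607666015625)
grey [352 257  21  17 145] [360.6 264.7] [ 0.439 -0.264  0.   ] ((362.0, 265.0), (16.0, 20.0), 90.0)
grey [   5  267   61   29 1323] [ 34.5 280.4] [0.389 0.682 0.   ] ((35.17073059082031, 281.03662109375), (25.06795883178711, 61.068641662597656), 83.6598129272461)
grey [ 229  381   80   39 1480] [266.4 400.7] [0.055 0.004 0.   ] ((268.5, 400.0), (38.0, 79.0), 90.0)
torch [ 0.75870472 -0.07313888  0.125     ]
```

View pics/crop1.png

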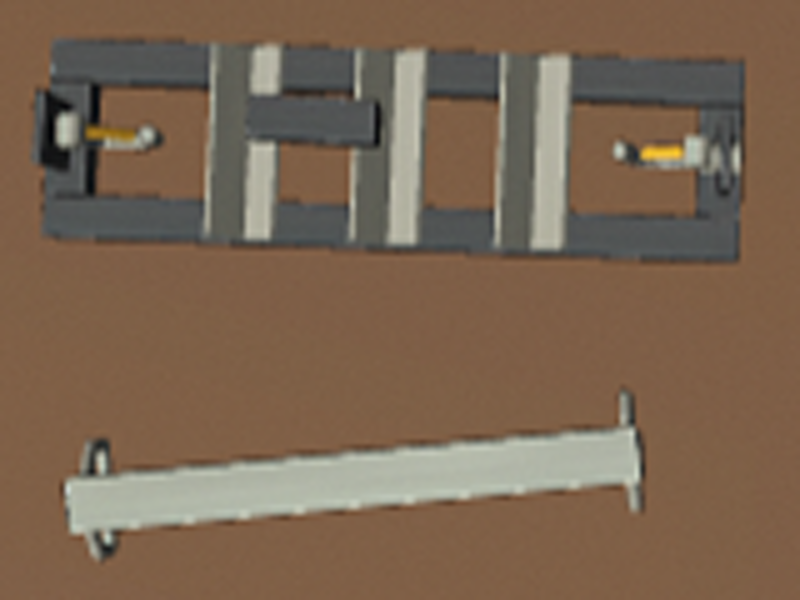

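```bash
python3 - <<'E'
from h import *
c=env.read_camera('top'); s=env.read_camera('scene')
f=lambda U,V,z: ray(c,170+(U+.5)/5-.5,170+(V+.5)/5-.5,z)
for n,p in dict(L=[(211,44),(283,44),(205,238),(272,240)],M=[(356,48),(428,50),(350,243),(418,245)],R=[(501,53),(571,56),(496,248),(565,250)]).items():
    q=np.array([f(*a,.048) for a in p]); print(n,q.mean(0).round(4), (q[:2].mean(0)-q[2:].mean(0)).round(4))
q=np.array([f(*a,.025) for a in [(52,40),(743,62),(738,260),(43,236)]]);print('frame',q.round(4).tolist(),q.mean(0))
print('noses',f(150,137,.071),f(622,150,.071))
q=np.array([f(*a,.073) for a in [(247,95),(378,100),(375,146),(245,138)]]);print('off',q.mean(0),q[1]-q[0])
q=np.array([f(*a,.08) for a in [(68,481),(635,428),(640,482),(70,533)]]);print('bar',q.mean(0),q[1]-q[0],q[2]-q[3],q[0]-q[3])
k=1/1.42857
q=np.array([ray(c,a[0]*k,a[1]*k,.055) for a in [(112,343),(213,331),(222,412),(119,425)]]);print('scrap',q.round(3).tolist(),q.mean(0))
im=cv2.cvtColor(s['color'],cv2.COLOR_RGB2BGR);m=(im.max(2)<45).astype(np.uint8);n,l,st,ce=cv2.connectedComponentsWithStats(m)
P=[(.621,-.272,.11),(.531,-.412,.11),(.442,-.26,.11)]
for X in P: print('pred',proj(s,X))
for i in range(1,n):
    if 40<st[i,4]<400 and 150<ce[i][0]<240: print(st[i],ce[i],ray(s,*ce[i],.11).round(4))
E
```

```text
L [0.6268 0.1408 0.048 ] [ 0.1104 -0.0034  0.    ]
M [0.6241 0.0588 0.048 ] [ 0.1102 -0.0035  0.    ]
R [ 0.6212 -0.0231  0.048 ] [ 0.1097 -0.0026  0.    ]
frame [[0.6874, 0.2558, 0.025], [0.6747, -0.142, 0.025], [0.5613, -0.1389, 0.025], [0.5743, 0.2589, 0.025]] [0.62440592 0.05844051 0.025     ]
noses [0.62705416 0.18855439 0.071     ] [ 0.62007229 -0.07308334  0.071     ]
off [0.63653138 0.09877161 0.073     ] [-0.00274642 -0.07271435  0.        ]
bar [0.43850531 0.07296192 0.08      ] [ 0.02983378 -0.3090006   0.        ] [ 0.02881495 -0.3101359   0.        ] [0.02811816 0.00161316 0.        ]
scrap [[0.507, 0.531, 0.055], [0.531, 0.332, 0.055], [0.374, 0.311, 0.055], [0.348, 0.512, 0.055]] [0.43990714 0.421596   0.055     ]
pred [225.86915334 236.36473665]
pred [169.09852903 234.82582291]
pred [203.94581368 194.83260226]
[193   0   6  26  76] [194.96052632  11.65789474] [-0.6084  0.174   0.11  ]
[199 192  10   7  52] [203.40384615 194.78846154] [ 0.441  -0.2614  0.11  ]
[164 231  10   8  66] [168.5        234.65151515] [ 0.5295 -0.4133  0.11  ]
[221 233  10   8  68] [225.39705882 236.48529412] [ 0.6207 -0.2734  0.11  ]
```

Cross-view agreement is within 2 mm. The cradle centre is (0.624, 0.059) with yaw -0.033. I'm starting with the offcut at (0.6365, 0.099).

>>> carry_out(steps=[[0.2,0,0,0,0,0,0.1695],[0.2,0,0,0,0,0,0.1695],[0.2,0,0,0,0,0,0.1695],[0.2,0,0,0,0,0,0.1695],[0.2,0,0,0,0,0,0.1695],[0.2,0,0,0,0,0,0.1695],[0.2,0,0,0,0,0,0.1695],[0.2,0,0,0,0,0,0.1695],[0.2,0.0426,0.0368,0,0,0,0],[0.2,0.0426,0.0368,0,0,0,0],[0.2,0.0426,0.0368,0,0,0,0],[0.2,0.0426,0.0368,0,0,0,0],[0.2,0.0426,0.0368,0,0,0,0],[0.2,0.0426,0.0368,0,0,0,0],[0.2,0.0426,0.0368,0,0,0,0],[0.2,0.0426,0.0368,0,0,0,0],[0.2,0.0426,0.0368,0,0,0,0],[0.2,0.0426,0.0368,0,0,0,0],[0.2,0.0426,0.0368,0,0,0,0],[0.2,0.0426,0.0368,0,0,0,0]])

```text
clock: 2.8
tcp_pos: [0.6386, 0.0978, 0.2503]
orientation: [-0.0, 1.0, -0.017, 0.0]
wrist_force: [0.0, 1.3, -0.6]
finger_gap: 0.0509
```

```bash
cat >> h.py <<'E'
from scipy.spatial.transform import Rotation as Ro
th=-0.033; C=np.array([.6242,.0587,0])
def tool(yaw,tilt=0):
    "tool x at world angle yaw; tool z tilted by tilt (about tool x): 0 down"
    return Ro.from_euler('z',yaw)*Ro.from_euler('x',np.pi)*Ro.from_euler('x',tilt)
def cur():
    s=env.get_state(); q=s['orientation']; return np.array(s['tcp_pos']),Ro.from_quat([q[1],q[2],q[3],q[0]]),s
def plan(p,R):
    p0,R0,s=cur(); print('q',np.round(s['joint_pos'],3),'pos',p0.round(4),'gap',round(s['finger_gap'],4),'F',np.round(s['wrist_force'],1))
    print('shift in present axes',R0.inv().apply(np.array(p)-p0).round(4),'turn',(R0.inv()*R).as_rotvec().round(4),'shift in final axes',R.inv().apply(np.array(p)-p0).round(4))
def cr(x,y,z): return C+Ro.from_euler('z',th).apply([x,y,z])
E
python3 - <<'E'
from h import *
plan([.6365,.0988,.063],tool(th))
E
```

```text
q [0.028 0.457 0.257 1.371 0.    1.632] pos [0.6386 0.0978 0.2503] gap 0.0509 F [ 0.   1.3 -0.6]
shift in present axes [-0.0022 -0.0009  0.1873] turn [-0.0003 -0.0002 -0.0001] shift in final axes [-0.0021 -0.0009  0.1873]
```

>>> carry_out(steps=[[0.2,-0.002,-0.001,0.047,0,0,0],[0.2,0,0,0.05,0,0,0],[0.2,0,0,0.05,0,0,0],[0.2,0,0,0.04,0,0,0],[0.2,0,0,0,0,0,0],[-1,0,0,0,0,0,0],[-1,0,0,0,0,0,0],[-1,0,0,0,0,0,0],[-1,0,0,0,0,0,0],[-1,0,0,0,0,0,0],[-1,0,0,-0.03,0,0,0],[-1,0,0,-0.05,0,0,0],[-1,0,0,-0.05,0,0,0],[-1,0,0,-0.05,0,0,0]], grip_force=40)

```text
clock: 4.55
tcp_pos: [0.6349, 0.1003, 0.2451]
orientation: [-0.0, 1.0, -0.016, -0.0]
wrist_force: [0.7, -0.5, -1.5]
finger_gap: 0.0243
```

```bash
python3 - <<'E'
from h import *
plan([.44,.42,.25],tool(th))
E
```

```text
q [0.032 0.451 0.236 1.356 0.    1.636] pos [0.6349 0.1003 0.2451] gap 0.0243 F [ 0.7 -0.5 -1.5]
shift in present axes [-0.2054 -0.3131 -0.0049] turn [-0.0001  0.0001  0.    ] shift in final axes [-0.2054 -0.3131 -0.0049]
```

>>> carry_out(steps=[[-1,-0.0293,-0.0447,0,0,0,0],[-1,-0.0293,-0.0447,0,0,0,0],[-1,-0.0293,-0.0447,0,0,0,0],[-1,-0.0293,-0.0447,0,0,0,0],[-1,-0.0293,-0.0447,0,0,0,0],[-1,-0.0293,-0.0447,0,0,0,0],[-1,-0.0293,-0.0447,0,0,0,0],[-1,0,0,0.05,0,0,0],[-1,0,0,0.05,0,0,0],[-1,0,0,0.05,0,0,0],[-1,0,0,0.04,0,0,0],[-1,0,0,0.021,0,0,0],[-1,0,0,0,0,0,0],[0,0,0,0,0,0,0],[0,0,0,0,0,0,0],[0,0,0,-0.03,0,0,0],[0,0,0,-0.05,0,0,0],[0,0,0,-0.06,0,0,0],[0,0,0,-0.06,0,0,0]])

```text
clock: 6.92
tcp_pos: [0.4409, 0.4199, 0.2357]
orientation: [-0.001, 1.0, -0.017, 0.001]
wrist_force: [1.5, 0.8, -0.0]
finger_gap: 0.0428
```

```bash
cat >> h.py <<'E'
def pipes():
    for n in ('top','scene'):
        c=env.read_camera(n); im=c['color']; m=(im.max(2)<45).astype(np.uint8); k,l,st,ce=cv2.connectedComponentsWithStats(m)
        for i in range(1,k):
            X=ray(c,*ce[i],.11)
            if 40<st[i,4]<300 and .3<X[0]<.75 and -.55<X[1]<-.15: print(n,st[i,4],X.round(4))
E
python3 - <<'E'
from h import *
pipes(); plan([.44,.42,.25],tool(th)); snap('top','t2.png')
E
```

```text
top 110 [ 0.6214 -0.2718  0.11  ]
top 117 [ 0.5307 -0.4121  0.11  ]
top 114 [ 0.4419 -0.2598  0.11  ]
scene 52 [ 0.441  -0.2614  0.11  ]
scene 67 [ 0.5297 -0.4132  0.11  ]
scene 68 [ 0.6207 -0.2734  0.11  ]
q [0.629 0.376 0.116 1.295 0.    2.233] pos [0.4439 0.4222 0.2422] gap 0.0427 F [ 1.4  0.8 -0.1]
shift in present axes [-0.0037  0.0022 -0.0079] turn [-0.0099 -0.0125  0.0001] shift in final axes [-0.0038  0.0023 -0.0078]
```

View pics/t2.png

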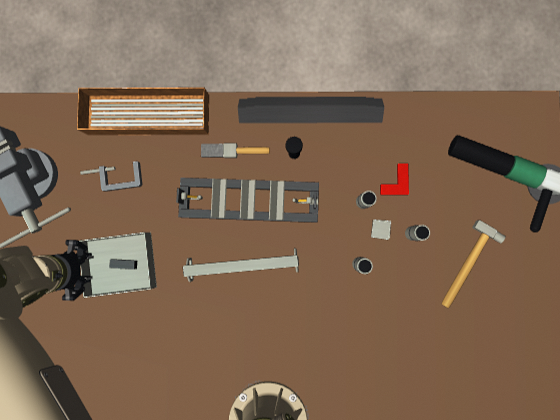

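Offcut is in the tray at (123,264), troughs are clear, and all three pipes stand where first measured. I now go towards the nearest pipe, A.

```bash
python3 - <<'E'
from h import *
plan([.40,-.19,.28],tool(np.pi/2-.688))
E
```

```text
q [0.629 0.379 0.111 1.292 0.    2.233] pos [0.4429 0.4214 0.2384] gap 0.0426 F [ 0.4 -0.5  0.3]
shift in present axes [-0.0224  0.6122 -0.046 ] turn [-0.0024 -0.0112 -0.9156] shift in final axes [-0.4996  0.3551 -0.0416]
```

>>> carry_out(steps=[[0.4,0,0,0,0,0,-0.1526],[0.4,0,0,0,0,0,-0.1526],[0.4,0,0,0,0,0,-0.1526],[0.4,0,0,0,0,0,-0.1526],[0.4,0,0,0,0,0,-0.1526],[0.4,0,0,0,0,0,-0.1526],[0.4,-0.05,0.0355,-0.004,0,0,0],[0.4,-0.05,0.0355,-0.004,0,0,0],[0.4,-0.05,0.0355,-0.004,0,0,0],[0.4,-0.05,0.0355,-0.004,0,0,0],[0.4,-0.05,0.0355,-0.004,0,0,0],[0.4,-0.05,0.0355,-0.004,0,0,0],[0.4,-0.05,0.0355,-0.004,0,0,0],[0.4,-0.05,0.0355,-0.004,0,0,0],[0.4,-0.05,0.0355,-0.004,0,0,0],[0.4,-0.05,0.0355,-0.004,0,0,0],[0.4,0,0,0,0,0,0]])

```text
clock: 9.2
tcp_pos: [0.3968, -0.1958, 0.2718]
orientation: [0.0, 0.906, 0.424, -0.0]
wrist_force: [-0.2, 0.4, -0.2]
finger_gap: 0.0596
```

>>> carry_out(steps=[[0.4,0,0,0,-0.17,0,0],[0.4,0,0,0,-0.17,0,0],[0.4,0,0,0,-0.17,0,0],[0.4,0,0,0,-0.17,0,0],[0.4,0,0,0,0,0,0]])

```text
clock: 9.82
tcp_pos: [0.3927, -0.1872, 0.2658]
orientation: [0.298, 0.853, 0.404, 0.141]
wrist_force: [0.6, -1.3, -0.8]
finger_gap: 0.06
```

```bash
python3 - <<'E'
from h import *
p,R,s=cur(); plan([.442,-.26,.075],tool(np.pi/2-.688,-1.309)); print(R.apply([0,0,1]))
from scipy.optimize import least_squares
D=[([.3139,.0451,1.3036],[.1409,.557,.2495]),([.457,.257,1.371],[.6386,.0978,.2503]),([.629*0+.376,.116,1.295],[.4439,.4222,.2422]),(s['joint_pos'][1:4],p)]
def fk(x,q):
    L1,a,L2,L3,h=x; e=q[0]-q[1]; t=e+q[2]
    return np.array([L1*np.sin(q[0]+a)+L2*np.cos(e)+L3*np.cos(t), h+L1*np.cos(q[0]+a)-L2*np.sin(e)-L3*np.sin(t)])
f=lambda x:np.concatenate([fk(x,q)-[np.sqrt(P[0]**2+P[1]**2-.0064),P[2]] for q,P in D])
r=least_squares(f,[.3,0,.3,.2,.2]); print(r.x,r.fun.round(4))
for P in ([.442,-.26],[.531,-.412],[.621,-.272]):
  for t in (45,60,75):
    rr=np.sqrt(P[0]**2+P[1]**2-.0064); b=np.radians(90-t)
    g=least_squares(lambda q:np.append(fk(r.x,q)-[rr,.078],q[0]-q[1]+q[2]-b),[.3,0,0]); print(P,t,g.x.round(2),abs(g.fun).max().round(4))
E
```

```text
q [-0.591 -0.463 -0.845  0.52  -0.059  0.074] pos [ 0.3927 -0.1872  0.2658] gap 0.06 F [ 0.6 -1.3 -0.8]
shift in present axes [-0.0251 -0.0527  0.2017] turn [-0.6378 -0.0018  0.0013] shift in final axes [-0.0249 -0.1624  0.1308]
[ 0.48127241 -0.3939274  -0.78306965]
[0.4932762  0.01246837 0.42729859 0.39638574 0.29186252] [ 0.0005 -0.0003  0.0008  0.0002 -0.0013 -0.      0.      0.0001]
[0.442, -0.26] 45 [ 0.23 -1.09 -0.53] 0.0
[0.442, -0.26] 60 [ 0.66 -1.25 -1.39] 0.0
[0.442, -0.26] 75 [ 1.29 -1.25 -2.28] 0.0
[0.531, -0.412] 45 [ 0.41 -0.71 -0.33] 0.0
[0.531, -0.412] 60 [ 0.58 -0.88 -0.93] 0.0
[0.531, -0.412] 75 [ 0.9  -0.92 -1.56] 0.0
[0.621, -0.272] 45 [ 0.41 -0.7  -0.33] 0.0
[0.621, -0.272] 60 [ 0.58 -0.86 -0.92] 0.0
[0.621, -0.272] 75 [ 0.89 -0.91 -1.54] 0.0
```

```bash
cat >> h.py <<'E'
def pre(P,az,tilt,back):
    R=tool(np.pi/2+az,tilt); return np.array(P)-back*R.apply([0,0,1]),R
E
python3 - <<'E'
from h import *
pipes()
p,R=pre([.621,-.2725,.082],-.531,-1.047,.1); print(p); plan(p,R)
E
```

```text
top 110 [ 0.6214 -0.2718  0.11  ]
top 117 [ 0.5307 -0.4121  0.11  ]
top 114 [ 0.4419 -0.2598  0.11  ]
scene 52 [ 0.441  -0.2614  0.11  ]
scene 66 [ 0.5295 -0.4133  0.11  ]
scene 68 [ 0.6207 -0.2734  0.11  ]
[ 0.54633105 -0.22864983  0.13201711]
q [-0.593 -0.457 -0.829  0.522 -0.059  0.074] pos [ 0.3978 -0.1913  0.2733] gap 0.0601 F [0.6 0.6 0.8]
shift in present axes [0.0653 0.019  0.1969] turn [-0.3666  0.1189 -0.1024] shift in final axes [ 0.0431 -0.0488  0.1979]
```

>>> carry_out(steps=[[0.4,0,0,0,-0.1222,0.0396,-0.0341],[0.4,0,0,0,-0.1222,0.0396,-0.0341],[0.4,0,0,0,-0.1222,0.0396,-0.0341],[0.4,0.0086,-0.0098,0.0396,0,0,0],[0.4,0.0086,-0.0098,0.0396,0,0,0],[0.4,0.0086,-0.0098,0.0396,0,0,0],[0.4,0.0086,-0.0098,0.0396,0,0,0],[0.4,0.0086,-0.0098,0.0396,0,0,0],[0.4,0,0,0,0,0,0],[0.4,0,0,0,0,0,0]])

```text
clock: 11.18
tcp_pos: [0.5642, -0.2374, 0.1915]
orientation: [0.401, 0.77, 0.44, 0.23]
wrist_force: [-0.2, -0.2, -0.7]
finger_gap: 0.0596
```

```bash
python3 - <<'E'
from h import *
p,R=pre([.621,-.2725,.082],-.531,-1.047,-.004); plan(p,R)
E
```

```text
q [-0.528 -0.004 -1.018 -0.404 -0.003  0.002] pos [ 0.5642 -0.2374  0.1915] gap 0.0596 F [-0.2 -0.2 -0.7]
shift in present axes [-0.0015 -0.0512  0.1215] turn [-0.0868  0.0003 -0.0008] shift in final axes [-0.0015 -0.0615  0.1166]
```

>>> carry_out(steps=[[0.4,-0.0005,-0.011,0.018,0,0,0],[0.4,-0.0005,-0.011,0.018,0,0,0],[0.4,-0.0005,-0.011,0.018,0,0,0],[0.4,0,0,0,-0.087,0,0],[0.4,0,0,0,0,0,0],[0.4,0,0,0,0,0,0]])

```text
clock: 11.92
tcp_pos: [0.6081, -0.259, 0.1465]
orientation: [0.425, 0.758, 0.432, 0.241]
wrist_force: [-0.8, 0.1, -0.3]
finger_gap: 0.0599
```

```bash
python3 - <<'E'
from h import *
pipes()
p,R=pre([.621,-.2725,.082],-.531,-1.047,-.004); plan(p,R)
E
```

```text
top 110 [ 0.6214 -0.2718  0.11  ]
top 117 [ 0.5307 -0.4121  0.11  ]
top 114 [ 0.4419 -0.2598  0.11  ]
scene 79 [ 0.5035 -0.2314  0.11  ]
scene 66 [ 0.5295 -0.4133  0.11  ]
scene 68 [ 0.6207 -0.2734  0.11  ]
q [-0.516  0.226 -1.026 -0.702 -0.017  0.008] pos [ 0.608  -0.2588  0.1463] gap 0.0596 F [ 0.1 -0.1 -1.5]
shift in present axes [-0.005  -0.0452  0.0531] turn [-0.0268  0.0049 -0.0008] shift in final axes [-0.0052 -0.0466  0.0519]
```

>>> carry_out(steps=[[0.4,-0.005,0,0,0,0,0],[0.4,0,0.007,0.013,0,0,0],[0.4,0,0,0,-0.02,0,0],[0.4,0,0,0,0,0,0]])

```text
clock: 12.52
tcp_pos: [0.6191, -0.2712, 0.144]
orientation: [0.431, 0.754, 0.43, 0.245]
wrist_force: [-0.0, -0.3, 0.3]
finger_gap: 0.0598
```

```bash
python3 - <<'E'
from h import *
p,R=pre([.621,-.2725,.082],-.531,-1.047,-.004); plan(p,R)
E
```

```text
q [-0.528  0.264 -1.01  -0.741 -0.007  0.002] pos [ 0.6191 -0.2712  0.144 ] gap 0.0598 F [-0.  -0.3  0.3]
shift in present axes [-0.     -0.0522  0.0375] turn [-0.0091  0.0052 -0.0008] shift in final axes [-0.0002 -0.0525  0.037 ]
```

>>> carry_out(steps=[[0.4,0,-0.017,0.012,0,0,0],[0.4,0,-0.017,0.012,0,0,0],[0.4,0,-0.018,0.013,0,0,0],[0.4,0,0,0,0,0,0],[0.4,0,0,0,0,0,0]])

```text
clock: 13.15
tcp_pos: [0.6286, -0.2756, 0.0825]
orientation: [0.43, 0.755, 0.43, 0.244]
wrist_force: [0.2, -0.0, 0.4]
finger_gap: 0.06
```

```bash
python3 - <<'E'
from h import *
pipes()
p,R=pre([.621,-.2725,.082],-.531,-1.047,-.004); plan(p,R)
E
```

```text
top 109 [ 0.6215 -0.2719  0.11  ]
top 117 [ 0.5307 -0.4121  0.11  ]
top 114 [ 0.4419 -0.2598  0.11  ]
scene 52 [ 0.441  -0.2614  0.11  ]
scene 67 [ 0.5297 -0.4132  0.11  ]
scene 68 [ 0.6207 -0.2734  0.11  ]
q [-0.526  0.448 -1.026 -0.939 -0.01   0.003] pos [ 0.6288 -0.2756  0.0834] gap 0.0597 F [-0.6 -0.7 -1. ]
shift in present axes [-0.0013 -0.0054 -0.0024] turn [-0.011   0.0056 -0.0006] shift in final axes [-0.0013 -0.0054 -0.0025]
```

>>> carry_out(steps=[[-1,0,0,0,0,0,0],[-1,0,0,0,0,0,0],[-1,0,0,0,0,0,0],[-1,0,0,0,0,0,0],[-1,0,0,0,0,0,0],[-1,0,0.034,-0.02,0,0,0],[-1,0,0.034,-0.02,0,0,0],[-1,0,0.034,-0.02,0,0,0],[-1,0,0.034,-0.02,0,0,0],[-1,0,0,0,0,0,0]], grip_force=80)

```text
clock: 14.5
tcp_pos: [0.6304, -0.276, 0.2443]
orientation: [0.433, 0.754, 0.43, 0.245]
wrist_force: [-0.0, 0.2, -3.0]
finger_gap: 0.0405
```

```bash
python3 - <<'E'
from h import *
plan(cr(0,.082,.22),tool(np.pi/2+th,.524)); snap('scene','s3.png')
E
```

```text
q [-0.525  0.056 -0.868 -0.394 -0.011  0.004] pos [ 0.6304 -0.276   0.2443] gap 0.0405 F [-0.   0.2 -3. ]
shift in present axes [ 0.3565 -0.1294 -0.1742] turn [ 1.5281  0.1446 -0.538 ] shift in final axes [ 0.4163 -0.0027  0.0297]
```

View pics/s3.png

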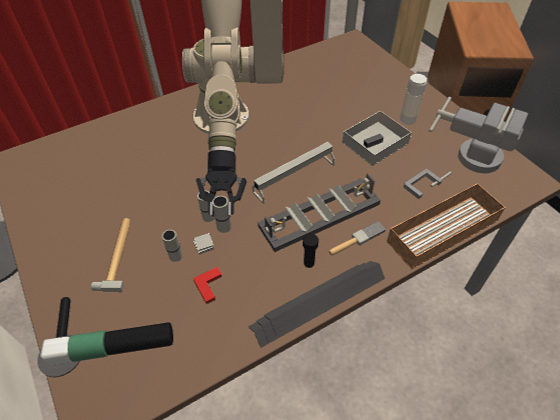

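>>> carry_out(steps=[[-1,0.0408,-0.0126,-0.0254,0,0,0],[-1,0.0408,-0.0126,-0.0254,0,0,0],[-1,0.0408,-0.0126,-0.0254,0,0,0],[-1,0.0408,-0.0126,-0.0254,0,0,0],[-1,0.0408,-0.0126,-0.0254,0,0,0],[-1,0.0408,-0.0126,-0.0254,0,0,0],[-1,0.0408,-0.0126,-0.0254,0,0,0],[-1,0.0408,-0.0126,-0.0254,0,0,0],[-1,0,0,0,0.13,0,0],[-1,0,0,0,0.13,0,0],[-1,0,0,0,0.13,0,0],[-1,0,0,0,0.13,0,0],[-1,0,0,0,0.13,0,0],[-1,0,0,0,0.13,0,0],[-1,0,0,0,0.13,0,0],[-1,0,0,0,0.13,0,0],[-1,0,0,0,0,0,0]])

```text
clock: 16.68
tcp_pos: [0.6025, 0.1192, 0.2511]
orientation: [-0.003, 0.87, 0.493, -0.006]
wrist_force: [-0.1, -0.1, -4.2]
finger_gap: 0.0402
```

```bash
python3 - <<'E'
from h import *
plan(cr(.02,.082,.2),tool(np.pi/2+th,.535))
E
```

```text
q [6.400e-02 4.020e-01 1.760e-01 1.358e+00 1.000e-03 6.030e-01] pos [0.6025 0.1192 0.2511] gap 0.0402 F [-0.1 -0.1 -4.2]
shift in present axes [0.041  0.028  0.0505] turn [ 0.511  -0.1314 -0.4943] shift in final axes [0.0223 0.0636 0.0217]
```

>>> carry_out(steps=[[-1,0,0,0,0.1022,-0.0263,-0.0989],[-1,0,0,0,0.1022,-0.0263,-0.0989],[-1,0,0,0,0.1022,-0.0263,-0.0989],[-1,0,0,0,0.1022,-0.0263,-0.0989],[-1,0,0,0,0.1022,-0.0263,-0.0989],[-1,0.011,0.02,0.01,0,0,0],[-1,0.011,0.02,0.01,0,0,0],[-1,0,0,0,0,0,0],[-1,0,0,0,0,0,0]])

```text
clock: 17.8
tcp_pos: [0.6264, 0.1422, 0.2188]
orientation: [-0.187, 0.692, 0.673, -0.182]
wrist_force: [0.3, -1.2, -3.5]
finger_gap: 0.0401
```

```bash
python3 - <<'E'
from h import *
plan(cr(.0277,.082,.1),tool(np.pi/2+th,.535)); c=snap('scene','s4.png')
im=cv2.imread('pics/s4.png')[120:330,230:430]; cv2.imwrite('pics/s4c.png',cv2.resize(im,None,fx=3,fy=2.8,interpolation=cv2.INTER_CUBIC))
E
```

```text
q [0.075 1.016 1.067 2.148 0.053 0.09 ] pos [0.6264 0.1422 0.2188] gap 0.0401 F [ 0.3 -1.2 -3.5]
shift in present axes [-0.0017  0.0843  0.0884] turn [0.0068 0.0015 0.0036] shift in final axes [-0.0015  0.0849  0.0878]
```

View pics/s4c.png

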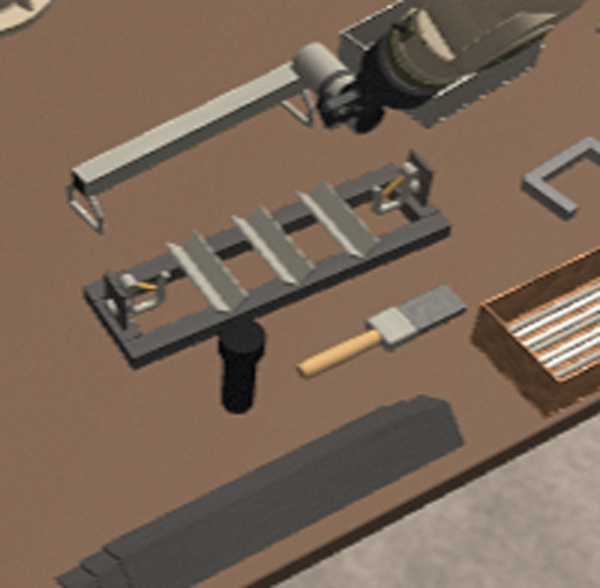

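```bash
cat >> h.py <<'E'
from scipy.optimize import least_squares
def ik(P,tilt):
    "planar joints q2..q4 for TCP P, tilt>0 pointing back"
    L1,a,L2,L3,h=.4933,.0125,.4273,.3964,.2919; rr=np.sqrt(P[0]**2+P[1]**2-.0064)
    def f(q):
        e=q[0]-q[1];t=e+q[2]
        return [L1*np.sin(q[0]+a)+L2*np.cos(e)+L3*np.cos(t)-rr,h+L1*np.cos(q[0]+a)-L2*np.sin(e)-L3*np.sin(t)-P[2],t-np.pi/2-tilt]
    g=least_squares(f,[.5,0,1]); return g.x.round(3),abs(g.fun).max().round(4)
E
python3 - <<'E'
from h import *
for z in (.2,.12,.09,.06):
  print([ik(cr(.028,y,z),.535) for y in (.082,0)])
print('A',ik([.442,-.26,.085],1.047),ik([.442,-.26,.085],.8),ik(cr(-.03,-.082,.065),-.52))
E
```

```text
[(array([1.091, 1.155, 2.169]), np.float64(0.0)), (array([1.024, 1.02 , 2.101]), np.float64(0.0))]
[(array([1.1  , 0.985, 1.991]), np.float64(0.0)), (array([1.049, 0.881, 1.938]), np.float64(0.0))]
[(array([1.116, 0.946, 1.936]), np.float64(0.0)), (array([1.067, 0.847, 1.885]), np.float64(0.0))]
[(array([1.136, 0.916, 1.886]), np.float64(0.0)), (array([1.089, 0.82 , 1.836]), np.float64(0.0))]
A (array([1.203, 0.767, 2.182]), np.float64(0.0)) (array([0.981, 0.494, 1.884]), np.float64(0.0)) (array([ 0.294, -0.679,  0.078]), np.float64(0.0))
```

>>> carry_out(steps=[[-1,-0.0005,0.028,0.0295,0.007,0.0015,0.0036],[-1,-0.0005,0.028,0.0295,0,0,0],[-1,-0.0005,0.028,0.0295,0,0,0],[-1,0,0,0,0,0,0],[-1,0,0,0,0,0,0]])

```text
clock: 18.48
tcp_pos: [0.654, 0.1395, 0.1026]
orientation: [-0.19, 0.694, 0.67, -0.183]
wrist_force: [-0.1, 0.5, -2.9]
finger_gap: 0.0403
```

```bash
python3 - <<'E'
from h import *
plan(cr(.0277,.082,.068),tool(np.pi/2+th,.535)); c=snap('scene','s5.png')
im=cv2.imread('pics/s5.png')[130:290,250:450]; cv2.imwrite('pics/s5c.png',cv2.resize(im,None,fx=4,fy=3.7,interpolation=cv2.INTER_CUBIC))
E
```

```text
q [0.068 1.1   0.959 1.961 0.053 0.088] pos [0.654  0.1395 0.1026] gap 0.0403 F [-0.1  0.5 -2.9]
shift in present axes [0.0002 0.0181 0.0295] turn [ 0.0015 -0.0015 -0.0008] shift in final axes [0.0002 0.0182 0.0295]
```

View pics/s5c.png

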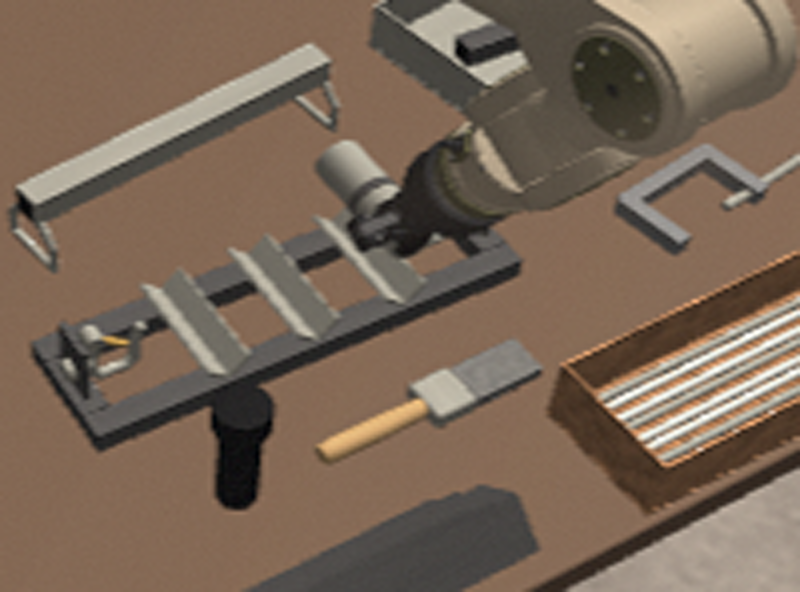

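Pipe hangs horizontal over the left trough, gripped near its outer end, with the bead showing inboard of the fingers at about (372,188) in the crop. Next I lower it.

>>> carry_out(steps=[[-1,0,0.009,0.0148,0,0,0],[-1,0,0.009,0.0148,0,0,0],[-1,0,0,0,0,0,0],[-1,0,0,0,0,0,0]])

```text
clock: 19.02
tcp_pos: [0.6544, 0.1398, 0.0662]
orientation: [-0.19, 0.693, 0.67, -0.183]
wrist_force: [0.5, -0.3, -2.0]
finger_gap: 0.0404
```

>>> carry_out(steps=[[-1,0,-0.001,0.0017,0,0,0],[-1,0,-0.001,0.0017,0,0,0],[-1,0,-0.001,0.0017,0,0,0],[-1,0,0,0,0,0,0]])

```text
clock: 19.52
tcp_pos: [0.6492, 0.1396, 0.0627]
orientation: [-0.19, 0.693, 0.67, -0.184]
wrist_force: [1.0, -1.6, -2.9]
finger_gap: 0.0405
```

>>> carry_out(steps=[[-1,0,0.0043,-0.0026,0,0,0],[-1,0,0.001,0.0017,0,0,0],[-1,0,0.001,0.0017,0,0,0],[-1,0,0,0,0,0,0]])

```text
clock: 20.02
tcp_pos: [0.6544, 0.1395, 0.0583]
orientation: [-0.19, 0.693, 0.67, -0.184]
wrist_force: [0.4, -2.3, -2.8]
finger_gap: 0.0406
```

>>> carry_out(steps=[[-1,0,0.001,0.0017,0,0,0],[-1,0,0.001,0.0017,0,0,0],[-1,0,0,0,0,0,0]])

```text
clock: 20.4
tcp_pos: [0.6542, 0.1394, 0.0547]
orientation: [-0.19, 0.693, 0.67, -0.184]
wrist_force: [-0.2, -4.0, -1.7]
finger_gap: 0.0401
```

>>> carry_out(steps=[[-1,0,0.001,0.0017,0,0,0],[-1,0,0,0,0,0,0],[-1,0,0,0,0,0,0]])

```text
clock: 20.78
tcp_pos: [0.6542, 0.1394, 0.0534]
orientation: [-0.19, 0.693, 0.67, -0.184]
wrist_force: [0.0, -4.4, 2.6]
finger_gap: 0.0404
```

```bash
python3 - <<'E'
from h import *
plan(cr(.0277,.082,.052),tool(np.pi/2+th,.535)); c=snap('top','t6.png')
im=cv2.imread('pics/t6.png')[150:250,160:320]; cv2.imwrite('pics/t6c.png',cv2.resize(im,None,fx=5,fy=5,interpolation=cv2.INTER_CUBIC))
E
```

```text
q [0.068 1.114 0.869 1.858 0.052 0.088] pos [0.6542 0.1394 0.0534] gap 0.0404 F [ 0.  -4.4  2.6]
shift in present axes [0.0004 0.001  0.001 ] turn [-0.0001 -0.0009 -0.0008] shift in final axes [0.0004 0.001  0.001 ]
```

View pics/t6c.png

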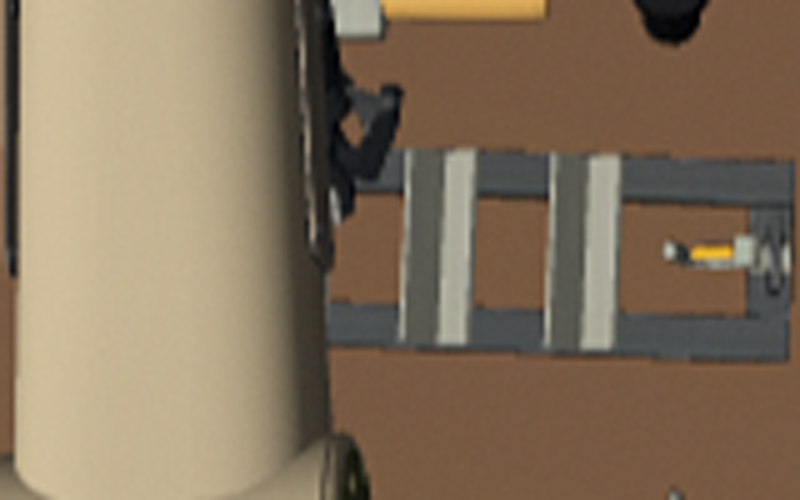

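>>> carry_out(steps=[[-0.2,0,0,0,0,0,0],[0.2,0,0,0,0,0,0],[0.2,0,0,0,0,0,0],[0.2,0,0,0,0,0,0],[0.2,0,-0.01,-0.017,0,0,0],[0.2,0,-0.02,-0.034,0,0,0],[0.2,0,-0.025,-0.043,0,0,0],[0.2,0,-0.025,-0.043,-0.1,0,0],[0.3,0,0,0,-0.18,0,0],[0.3,0,0,0,-0.18,0,0],[0.3,0,0,0,-0.18,0,0],[0.3,0,0,0,-0.18,0,0],[0.3,0,0,0,-0.18,0,0],[0.3,0,0,0,0,0,0]])

```text
clock: 22.58
tcp_pos: [0.6503, 0.14, 0.2065]
orientation: [0.132, 0.706, 0.684, 0.127]
wrist_force: [-0.7, -0.7, 0.4]
finger_gap: 0.0555
```

```bash
python3 - <<'E'
from h import *
pipes()
p,R=pre([.5302,-.4126,.0],-.65,-1.047,0); p[2]=.2; plan(p,R)
for r in (1.047,.9,.8): print(ik([.53,-.413,.2],-r),ik([.53,-.413,.082],-r))
c=snap('top','t7.png'); d=snap('scene','s7.png')
a=cv2.resize(cv2.imread('pics/t7.png')[150:250,160:320],None,fx=5,fy=3,interpolation=cv2.INTER_CUBIC); b=cv2.resize(cv2.imread('pics/s7.png')[150:250,250:410],None,fx=5,fy=3,interpolation=cv2.INTER_CUBIC)
cv2.imwrite('pics/b7.png',np.vstack([a,b]))
E
```

```text
top 117 [ 0.5307 -0.4121  0.11  ]
top 114 [ 0.4419 -0.2598  0.11  ]
scene 52 [ 0.441  -0.2614  0.11  ]
scene 66 [ 0.5295 -0.4133  0.11  ]
q [ 0.113  0.243 -0.215  0.737 -0.053  0.136] pos [0.6593 0.1402 0.2134] gap 0.0556 F [ 1.2 -0.5  0.5]
shift in present axes [-0.5568 -0.1078 -0.0289] turn [-0.6463 -0.4115  0.4748] shift in final axes [-0.5182  0.1043  0.2074]
(array([ 0.224, -0.838, -0.538]), np.float64(0.0)) (array([ 0.569, -0.878, -0.922]), np.float64(0.0))
(array([ 0.164, -0.723, -0.216]), np.float64(0.0)) (array([ 0.45 , -0.796, -0.575]), np.float64(0.0))
(array([ 0.152, -0.634, -0.015]), np.float64(0.0)) (array([ 0.401, -0.723, -0.354]), np.float64(0.0))
```

View pics/b7.png

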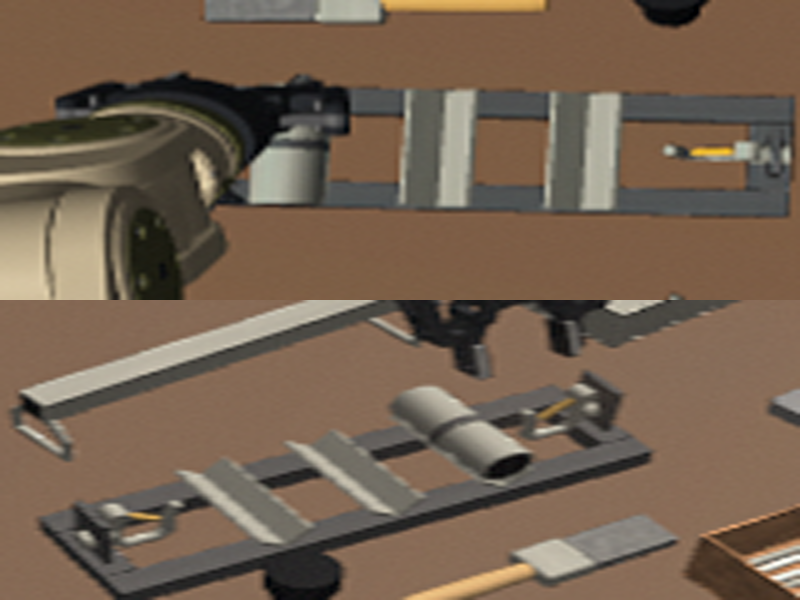

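Pipe C lies home in the left trough (crop px about (460,432)), roughly centred with its bead mid-trough. Next is pipe B.

>>> carry_out(steps=[[0.3,-0.0506,-0.0098,-0.003,0,0,0],[0.3,-0.0506,-0.0098,-0.003,0,0,0],[0.3,-0.0506,-0.0098,-0.003,0,0,0],[0.3,-0.0506,-0.0098,-0.003,0,0,0],[0.3,-0.0506,-0.0098,-0.003,0,0,0],[0.3,-0.0506,-0.0098,-0.003,0,0,0],[0.3,-0.0506,-0.0098,-0.003,0,0,0],[0.3,-0.0506,-0.0098,-0.003,0,0,0],[0.3,-0.0506,-0.0098,-0.003,0,0,0],[0.3,-0.0506,-0.0098,-0.003,0,0,0],[0.3,-0.0506,-0.0098,-0.003,0,0,0],[0.3,0,0,0,-0.1077,-0.0686,0.0791],[0.3,0,0,0,-0.1077,-0.0686,0.0791],[0.3,0,0,0,-0.1077,-0.0686,0.0791],[0.3,0,0,0,-0.1077,-0.0686,0.0791],[0.3,0,0,0,-0.1077,-0.0686,0.0791],[0.3,0,0,0,-0.1077,-0.0686,0.0791],[0.3,0,0,0,0,0,0],[0.3,0,0,0,0,0,0]])

```text
clock: 25.15
tcp_pos: [0.5302, -0.4149, 0.2036]
orientation: [0.448, 0.776, 0.385, 0.222]
wrist_force: [0.6, -0.2, -0.8]
finger_gap: 0.0555
```

```bash
python3 - <<'E'
from h import *
pipes()
p,R=pre([.5302,-.4126,.083],-.65,-1.047,-.004); plan(p+[0,0,.08],R)
E
```

```text
top 114 [ 0.4419 -0.2598  0.11  ]
scene 52 [ 0.441  -0.2614  0.11  ]
scene 66 [ 0.5295 -0.4133  0.11  ]
q [-0.86   0.108 -0.963 -0.54   0.181 -0.106] pos [ 0.53   -0.4151  0.2047] gap 0.0556 F [0.6 0.2 0.6]
shift in present axes [ 0.0022 -0.0368  0.0236] turn [0.0022 0.0006 0.0008] shift in final axes [ 0.0021 -0.0368  0.0237]
```

>>> carry_out(steps=[[0.3,0.002,-0.0368,0.0237,0,0,0],[0.3,0,-0.0225,0.013,0,0,0],[0.3,0,-0.0225,0.013,0,0,0],[0.3,0,-0.0225,0.013,0,0,0],[0.3,0,0,0,0,0,0],[0.3,0,0,0,0,0,0]])

```text
clock: 26.0
tcp_pos: [0.5435, -0.423, 0.0865]
orientation: [0.443, 0.778, 0.386, 0.22]
wrist_force: [1.1, -0.2, 0.2]
finger_gap: 0.0554
```

```bash
python3 - <<'E'
from h import *
pipes()
p,R=pre([.5302,-.4126,.083],-.65,-1.047,-.004); plan(p,R)
E
```

```text
top 117 [ 0.5307 -0.4121  0.11  ]
top 114 [ 0.4419 -0.2598  0.11  ]
scene 52 [ 0.441  -0.2614  0.11  ]
scene 61 [ 0.4688 -0.4414  0.11  ]
scene 58 [ 0.5317 -0.3433  0.11  ]
scene 66 [ 0.5295 -0.4133  0.11  ]
q [-0.847  0.434 -1.025 -0.917  0.17  -0.102] pos [ 0.5435 -0.4227  0.0872] gap 0.0552 F [-0.2 -0.  -0. ]
shift in present axes [-0.     -0.0121 -0.0082] turn [-0.0099 -0.0003  0.0004] shift in final axes [-0.     -0.012  -0.0083]
```

>>> carry_out(steps=[[0.3,0,0,0,0.08,0,0],[0.3,0,-0.006,-0.0042,0,0,0],[0.3,0,-0.006,-0.0042,0,0,0],[0.3,0,0,0,0,0,0]])

```text
clock: 26.6
tcp_pos: [0.5307, -0.4123, 0.0792]
orientation: [0.411, 0.796, 0.395, 0.204]
wrist_force: [-0.3, 1.3, 0.6]
finger_gap: 0.0553
```

```bash
python3 - <<'E'
from h import *
p,R=pre([.5302,-.4126,.083],-.65,-.97,-.004); plan(p,R)
P,R0,s=cur(); print('pipe centre in tool',R0.inv().apply(np.array([.5302,-.4126,.055])-P), 'tilt',np.arccos(-R0.apply([0,0,1])[2]))
for t in (.6,.64): print([ik(cr(.03,0,z),t) for z in (.22,.15,.1,.055)])
E
```

```text
q [-0.848  0.374 -1.006 -0.752  0.162 -0.115] pos [ 0.5307 -0.4123  0.0792] gap 0.0553 F [-0.3  1.3  0.6]
shift in present axes [-0.0005  0.003   0.0016] turn [-0.0168 -0.0007 -0.0005] shift in final axes [-0.0005  0.003   0.0017]
pipe centre in tool [-0.00055221 -0.01986203  0.01383774] tilt 0.9532313296946037
[(array([1.148, 1.286, 2.308]), np.float64(0.0)), (array([1.13 , 1.085, 2.125]), np.float64(0.0)), (array([1.15 , 1.007, 2.028]), np.float64(0.0)), (array([1.18 , 0.963, 1.954]), np.float64(0.0))]
[(array([1.288, 1.558, 2.481]), np.float64(0.0013)), (array([1.196, 1.199, 2.214]), np.float64(0.0)), (array([1.209, 1.108, 2.11 ]), np.float64(0.0)), (array([1.236, 1.059, 2.034]), np.float64(0.0))]
```

>>> carry_out(steps=[[-1,0,0,0,0,0,0],[-1,0,0,0,0,0,0],[-1,0,0,0,0,0,0],[-1,0,0,0,0,0,0],[-1,0,0,0,0,0,0],[-1,0,0.0326,-0.0232,0,0,0],[-1,0,0.0326,-0.0232,0,0,0],[-1,0,0.0326,-0.0232,0,0,0],[-1,0,0.0326,-0.0232,0,0,0],[-1,0,0,0,0,0,0]])

```text
clock: 27.85
tcp_pos: [0.5329, -0.4149, 0.2458]
orientation: [0.415, 0.794, 0.394, 0.205]
wrist_force: [0.4, -0.2, -2.9]
finger_gap: 0.0399
```

```bash
python3 - <<'E'
from h import *
plan([.58,.06,.22],tool(np.pi/2+th,.618)); pipes()
E
```

```text
q [-0.848  0.009 -0.818 -0.21   0.162 -0.115] pos [ 0.5329 -0.4149  0.2458] gap 0.0399 F [ 0.4 -0.2 -2.9]
shift in present axes [ 0.4066 -0.1634 -0.1906] turn [ 1.5254  0.1186 -0.6735] shift in final axes [0.4762 0.0405 0.0028]
top 155 [ 0.5359 -0.466   0.11  ]
top 114 [ 0.4419 -0.2598  0.11  ]
scene 52 [ 0.441  -0.2614  0.11  ]
scene 76 [ 0.3794 -0.3942  0.11  ]
```

>>> carry_out(steps=[[-1,0.0452,-0.0182,-0.0212,0,0,0],[-1,0.0452,-0.0182,-0.0212,0,0,0],[-1,0.0452,-0.0182,-0.0212,0,0,0],[-1,0.0452,-0.0182,-0.0212,0,0,0],[-1,0.0452,-0.0182,-0.0212,0,0,0],[-1,0.0452,-0.0182,-0.0212,0,0,0],[-1,0.0452,-0.0182,-0.0212,0,0,0],[-1,0.0452,-0.0182,-0.0212,0,0,0],[-1,0.0452,-0.0182,-0.0212,0,0,0],[-1,0,0,0,0.12,0,0],[-1,0,0,0,0.12,0,0],[-1,0,0,0,0.12,0,0],[-1,0,0,0,0.12,0,0],[-1,0,0,0,0.12,0,0],[-1,0,0,0,0.12,0,0],[-1,0,0,0,0.12,0,0],[-1,0,0,0,0.12,0,0],[-1,0,0,0,0,0,0]])

```text
clock: 30.2
tcp_pos: [0.579, 0.0606, 0.213]
orientation: [-0.004, 0.896, 0.443, -0.003]
wrist_force: [-0.1, -0.3, -3.4]
finger_gap: 0.0405
```

```bash
python3 - <<'E'
from h import *
plan([.58,.06,.20],tool(np.pi/2+th,.618))
E
```

```text
q [-0.035  0.347  0.002  1.235  0.003  0.617] pos [0.579  0.0606 0.213 ] gap 0.0405 F [-0.1 -0.3 -3.4]
shift in present axes [0.0002 0.0013 0.0129] turn [ 0.5878 -0.1911 -0.5987] shift in final axes [-0.0006  0.0084  0.0099]
```

>>> carry_out(steps=[[-1,0,0,0.003,0.098,-0.0319,-0.0998],[-1,0,0,0.003,0.098,-0.0319,-0.0998],[-1,0,0,0.003,0.098,-0.0319,-0.0998],[-1,0,0,0.003,0.098,-0.0319,-0.0998],[-1,0,0,0,0.098,-0.0319,-0.0998],[-1,0,0,0,0.098,-0.0319,-0.0998],[-1,0,0,0,0,0,0],[-1,0,0,0,0,0,0]])

```text
clock: 31.2
tcp_pos: [0.5766, 0.0629, 0.2046]
orientation: [-0.216, 0.685, 0.664, -0.21]
wrist_force: [0.0, 0.3, -2.9]
finger_gap: 0.0404
```

```bash
python3 - <<'E'
from h import *
plan(cr(.0243,0,.1),tool(np.pi/2+th,.618))
E
```

```text
q [-3.000e-02  8.910e-01  7.330e-01  2.024e+00  0.000e+00  1.000e-03] pos [0.5766 0.0629 0.2046] gap 0.0404 F [ 0.   0.3 -2.9]
shift in present axes [-0.0027  0.119   0.0443] turn [0.0071 0.0017 0.0013] shift in final axes [-0.0026  0.1193  0.0435]
```

>>> carry_out(steps=[[-1,-0.0026,0.03,0.011,0.007,0.0017,0.0013],[-1,0,0.03,0.011,0,0,0],[-1,0,0.03,0.011,0,0,0],[-1,0,0.0293,0.0105,0,0,0],[-1,0,0,0,0,0,0],[-1,0,0,0,0,0,0]])

```text
clock: 31.95
tcp_pos: [0.6483, 0.0577, 0.1033]
orientation: [-0.218, 0.685, 0.663, -0.211]
wrist_force: [0.3, -0.2, -2.4]
finger_gap: 0.0404
```

```bash
python3 - <<'E'
from h import *
plan(cr(.0243,0,.066),tool(np.pi/2+th,.618))
E
```

```text
q [-3.400e-02  1.167e+00  1.057e+00  2.078e+00 -0.000e+00 -2.000e-03] pos [0.6483 0.0577 0.1033] gap 0.0404 F [ 0.3 -0.2 -2.4]
shift in present axes [0.0002 0.0217 0.0303] turn [ 0.0009 -0.0005  0.0006] shift in final axes [0.0002 0.0217 0.0303]
```

>>> carry_out(steps=[[-1,0,0.0108,0.0151,0,0,0],[-1,0,0.0108,0.0151,0,0,0],[-1,0,0,0,0,0,0],[-1,0,0,0,0,0,0]])

```text
clock: 32.45
tcp_pos: [0.6486, 0.0578, 0.0664]
orientation: [-0.219, 0.684, 0.663, -0.211]
wrist_force: [0.3, 0.1, -2.4]
finger_gap: 0.0402
```

>>> carry_out(steps=[[-1,0,0.0012,0.0016,0,0,0],[-1,0,0,0,0,0,0]])

```text
clock: 32.7
tcp_pos: [0.6486, 0.0575, 0.0623]
orientation: [-0.219, 0.684, 0.663, -0.212]
wrist_force: [0.8, -1.1, -3.1]
finger_gap: 0.0403
```

>>> carry_out(steps=[[-1,0,0.0009,0.0012,0,0,0],[-1,0,0,0,0,0,0]])

```text
clock: 32.95
tcp_pos: [0.6485, 0.0575, 0.0601]
orientation: [-0.219, 0.684, 0.662, -0.212]
wrist_force: [0.8, -1.3, -1.8]
finger_gap: 0.0401
```

>>> carry_out(steps=[[-1,0,0.0006,0.0008,0,0,0],[-1,0,0,0,0,0,0],[-0.2,0,0,0,0,0,0],[0.2,0,0,0,0,0,0],[0.2,0,0,0,0,0,0],[0.2,0,0,0,0,0,0],[0.2,0,-0.0116,-0.0163,0,0,0],[0.2,0,-0.0232,-0.0326,0,0,0],[0.2,0,-0.0232,-0.0326,0,0,0],[0.2,0,0,0,-0.18,0,0],[0.2,0,0,0,-0.18,0,0],[0.2,0,0,0,-0.18,0,0],[0.2,0,0,-0.05,-0.07,0,0],[0.2,0,0,-0.05,0,0,0],[0.2,0,0,0,0,0,0]])

```text
clock: 34.83
tcp_pos: [0.6757, 0.0566, 0.2641]
orientation: [-0.053, 0.716, 0.694, -0.05]
wrist_force: [0.2, -0.5, -0.4]
finger_gap: 0.0511
```

```bash
python3 - <<'E'
from h import *
pipes()
c=snap('top','t8.png'); d=snap('scene','s8.png')
a=cv2.resize(cv2.imread('pics/t8.png')[150:250,160:320],None,fx=5,fy=3,interpolation=cv2.INTER_CUBIC); b=cv2.resize(cv2.imread('pics/s8.png')[150:250,250:410],None,fx=5,fy=3,interpolation=cv2.INTER_CUBIC)
cv2.imwrite('pics/b8.png',np.vstack([a,b]))
for t in (1.05,.9,.8,.7): print(t,ik([.442,-.26,.083],t),ik([.442,-.26,.2],t),ik([.442,-.26,.16],t),ik(cr(-.03,-.082,.06),t-1.571))
plan([.442,-.26,.25],tool(np.pi/2-.6))
E
```

```text
top 115 [ 0.4418 -0.2597  0.11  ]
scene 52 [ 0.441  -0.2614  0.11  ]
1.05 (array([1.208, 0.77 , 2.183]), np.float64(0.0)) (array([1.088, 0.808, 2.341]), np.float64(0.0)) (array([1.124, 0.784, 2.281]), np.float64(0.0)) (array([ 0.305, -0.683,  0.062]), np.float64(0.0))
0.9 (array([1.071, 0.602, 2.001]), np.float64(0.0)) (array([0.961, 0.669, 2.179]), np.float64(0.0)) (array([0.994, 0.636, 2.113]), np.float64(0.0)) (array([ 0.319, -0.818, -0.238]), np.float64(0.0))
0.8 (array([0.983, 0.493, 1.881]), np.float64(0.0)) (array([0.876, 0.575, 2.069]), np.float64(0.0)) (array([0.908, 0.538, 2.001]), np.float64(0.0)) (array([ 0.361, -0.9  , -0.461]), np.float64(0.0))
0.7 (array([0.896, 0.386, 1.76 ]), np.float64(0.0)) (array([0.791, 0.48 , 1.959]), np.float64(0.0)) (array([0.822, 0.439, 1.887]), np.float64(0.0)) (array([ 0.434, -0.972, -0.706]), np.float64(0.0))
q [-3.500e-02  6.790e-01  6.340e-01  1.682e+00  1.000e-03 -3.000e-03] pos [0.6741 0.0566 0.257 ] gap 0.0514 F [-0.3 -1.1 -0.7]
shift in present axes [-0.3239 -0.218   0.041 ] turn [-0.1525  0.0431  0.5665] shift in final axes [-0.3923 -0.0128  0.007 ]
```

View pics/b8.png

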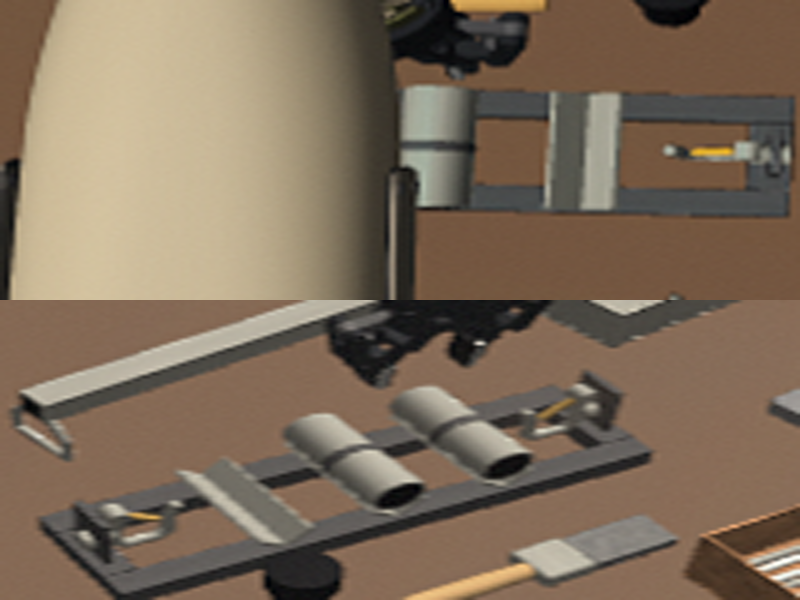

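Pipe B is home in the mid trough, with its bead mid-trough at top-crop (437,147). Pipe A has not moved. Next is A, picked with the tool pointing inward.

>>> carry_out(steps=[[0.3,0,0,0,-0.038,0.011,0.164],[0.3,0,0,0,-0.038,0.011,0.164],[0.3,0,0,0,-0.038,0.011,0.164],[0.3,0,0,0,-0.038,0.011,0.164],[0.3,-0.049,0.0027,0.001,0,0,0],[0.3,-0.049,0.0027,0.001,0,0,0],[0.3,-0.049,0.0027,0.001,0,0,0],[0.3,-0.049,0.0027,0.001,0,0,0],[0.3,-0.049,0.0027,0.001,0,0,0],[0.3,-0.049,0.0027,0.001,0,0,0],[0.3,-0.049,0.0027,0.001,0,0,0],[0.3,-0.049,0.0027,0.001,0,0,0],[0.3,0,0,0.03,0.15,0,0],[0.3,0,0,0,0.15,0,0],[0.3,0,0,0,0.15,0,0],[0.3,0,0,0,0.15,0,0],[0.3,0,0,0,0.15,0,0],[0.3,0,0,0,0.15,0,0],[0.3,0,0,0,0,0,0],[0.3,0,0,0,0,0,0]])

```text
clock: 37.52
tcp_pos: [0.4418, -0.2599, 0.2217]
orientation: [-0.39, 0.816, 0.384, -0.186]
wrist_force: [0.6, -0.5, 0.3]
finger_gap: 0.0555
```

```bash
python3 - <<'E'
from h import *
pipes()
p,R=pre([.4417,-.2604,.083],-.688,.9,-.003); plan(p+[0,0,.08],R)
E
```

```text
top 138 [ 0.4005 -0.2228  0.11  ]
scene 191 [ 0.346  -0.2437  0.11  ]
scene 54 [ 0.4414 -0.2616  0.11  ]
scene 41 [ 0.6593 -0.1504  0.11  ]
q [-6.880e-01  9.530e-01  7.140e-01  2.221e+00 -1.000e-03  4.000e-03] pos [ 0.4418 -0.2598  0.2247] gap 0.0553 F [-0.6 -0.5  0.8]
shift in present axes [-0.0003  0.0481  0.0417] turn [ 0.0107  0.0017 -0.0038] shift in final axes [-0.0005  0.0485  0.0412]
```

>>> carry_out(steps=[[0.3,0,0.024,0.0208,0,0,0],[0.3,0,0.024,0.0208,0,0,0],[0.3,0,0.0207,0.0168,0,0,0],[0.3,0,0.0207,0.0168,0,0,0],[0.3,0,0.0207,0.0167,0,0,0],[0.3,0,0,0,0,0,0],[0.3,0,0,0,0,0,0]])

```text
clock: 38.5
tcp_pos: [0.4398, -0.2589, 0.0818]
orientation: [-0.389, 0.817, 0.384, -0.186]
wrist_force: [0.5, 0.5, 0.0]
finger_gap: 0.0558
```

```bash
python3 - <<'E'
from h import *
pipes()
p,R=pre([.4417,-.2604,.083],-.688,.9,-.003); plan(p,R)
P,R0,s=cur(); print('pipe centre in tool',R0.inv().apply(np.array([.4417,-.2604,.055])-P), 'tilt',np.arccos(-R0.apply([0,0,1])[2]))
E
```

```text
top 80 [ 0.4111 -0.224   0.11  ]
scene 226 [ 0.4713 -0.2743  0.11  ]
scene 41 [ 0.6593 -0.1504  0.11  ]
q [-0.689  1.04   0.534  1.956 -0.002  0.004] pos [ 0.4399 -0.2591  0.0811] gap 0.0555 F [ 0.5 -0.3  0.1]
shift in present axes [ 0.0001 -0.0001  0.    ] turn [ 0.0086  0.0015 -0.004 ] shift in final axes [ 0.0001 -0.0001  0.    ]
pipe centre in tool [0.00023616 0.02169296 0.0146375 ] tilt 0.8913597673729338
```

>>> carry_out(steps=[[-1,0,0,0,0,0,0],[-1,0,0,0,0,0,0],[-1,0,0,0,0,0,0],[-1,0,0,0,0,0,0],[-1,0,0,0,0,0,0],[-1,0,-0.0272,-0.022,0,0,0],[-1,0,-0.0272,-0.022,0,0,0],[-1,0,-0.0272,-0.022,0,0,0],[-1,0,-0.0272,-0.022,0,0,0],[-1,0,0,0,-0.15,0,0],[-1,0,0,0,-0.15,0,0],[-1,0,0,0,-0.15,0,0],[-1,0,0,0,-0.15,0,0],[-1,0,0,0,-0.15,0,0],[-1,0,0,0,-0.15,0,0],[-1,0,0,0,0,0,0]])

```text
clock: 40.6
tcp_pos: [0.4368, -0.2556, 0.2184]
orientation: [0.001, 0.904, 0.427, -0.002]
wrist_force: [-0.2, -0.1, -4.3]
finger_gap: 0.0401
```

```bash
python3 - <<'E'
from h import *
plan(cr(-.0261,-.082,.2),tool(np.pi/2+th,-.679)); pipes()
for z in (.2,.15,.1,.057): print(ik(cr(-.0261,-.082,z),-.679))
E
```

```text
q [-0.686  0.192 -0.192  1.185 -0.004  0.003] pos [ 0.4368 -0.2556  0.2184] gap 0.0401 F [-0.2 -0.1 -4.3]
shift in present axes [ 0.2809 -0.0258  0.0172] turn [-0.6545  0.2265 -0.6286] shift in final axes [0.2383 0.1058 0.109 ]
top 114 [ 0.4427 -0.3191  0.11  ]
top 150 [ 0.4424 -0.2597  0.11  ]
(array([ 0.019, -0.684,  0.188]), np.float64(0.0))
(array([ 0.113, -0.744,  0.035]), np.float64(0.0))
(array([ 0.225, -0.79 , -0.123]), np.float64(0.0))
(array([ 0.334, -0.818, -0.26 ]), np.float64(0.0))
```

>>> carry_out(steps=[[-1,0.0468,-0.0043,0.0015,0,0,0],[-1,0.0468,-0.0043,0.0015,0,0,0],[-1,0.0468,-0.0043,0.0015,0,0,0],[-1,0.0468,-0.0043,0.0015,0,0,0],[-1,0.0468,-0.0043,0.0015,0,0,0],[-1,0.0468,-0.0043,0.0015,0,0,0],[-1,0,0,0,-0.0935,0.0324,-0.0898],[-1,0,0,0,-0.0935,0.0324,-0.0898],[-1,0,0,0,-0.0935,0.0324,-0.0898],[-1,0,0,0,-0.0935,0.0324,-0.0898],[-1,0,0,0,-0.0935,0.0324,-0.0898],[-1,0,0,0,-0.0935,0.0324,-0.0898],[-1,0,0,0,-0.0935,0.0324,-0.0898],[-1,0,0,0,0,0,0],[-1,0,0,0,0,0,0]])

```text
clock: 42.58
tcp_pos: [0.6002, -0.0262, 0.2084]
orientation: [0.24, 0.678, 0.655, 0.231]
wrist_force: [0.5, 0.4, -4.7]
finger_gap: 0.0403
```

```bash
python3 - <<'E'
from h import *
plan(cr(-.0261,-.082,.1),tool(np.pi/2+th,-.679))
E
```

```text
q [-0.236 -0.047 -0.725  0.223  0.125 -0.158] pos [ 0.6002 -0.0262  0.2084] gap 0.0403 F [ 0.5  0.4 -4.7]
shift in present axes [ 0.0038 -0.0719  0.0812] turn [ 0.      0.0025 -0.0011] shift in final axes [ 0.0037 -0.0719  0.0812]
```

>>> carry_out(steps=[[-1,0.0038,-0.024,0.0271,0,0,0],[-1,0,-0.024,0.0271,0,0,0],[-1,0,-0.024,0.0271,0,0,0],[-1,0,0,0,0,0,0],[-1,0,0,0,0,0,0]])

```text
clock: 43.2
tcp_pos: [0.5967, -0.0223, 0.1017]
orientation: [0.242, 0.677, 0.655, 0.232]
wrist_force: [0.1, 0.2, -4.3]
finger_gap: 0.0403
```

```bash
python3 - <<'E'
from h import *
plan(cr(-.0261,-.082,.064),tool(np.pi/2+th,-.679))
E
```

```text
q [-0.23   0.118 -0.898 -0.12   0.122 -0.154] pos [ 0.5967 -0.0223  0.1017] gap 0.0403 F [ 0.1  0.2 -4.3]
shift in present axes [-0.0001 -0.0248  0.0284] turn [0.005  0.0022 0.0009] shift in final axes [-0.0002 -0.0246  0.0285]
```

>>> carry_out(steps=[[-1,0,-0.0124,0.0142,0.005,0.002,0],[-1,0,-0.0124,0.0142,0,0,0],[-1,0,0,0,0,0,0],[-1,0,0,0,0,0,0]])

```text
clock: 43.7
tcp_pos: [0.5946, -0.0222, 0.0644]
orientation: [0.24, 0.677, 0.656, 0.232]
wrist_force: [0.0, -0.7, -5.3]
finger_gap: 0.0402
```

>>> carry_out(steps=[[-1,0,-0.0019,0.0023,0,0,0],[-1,0,0,0,0,0,0]])

```text
clock: 43.95
tcp_pos: [0.5941, -0.0225, 0.0607]
orientation: [0.24, 0.677, 0.656, 0.231]
wrist_force: [1.1, -2.8, -2.7]
finger_gap: 0.0404
```

>>> carry_out(steps=[[-1,0,-0.0013,0.0016,0,0,0],[-1,0,0,0,0,0,0]])

```text
clock: 44.2
tcp_pos: [0.5939, -0.0226, 0.0582]
orientation: [0.24, 0.678, 0.656, 0.231]
wrist_force: [-0.1, -3.6, -0.4]
finger_gap: 0.0399
```

>>> carry_out(steps=[[-1,0,-0.0006,0.0008,0,0,0],[-1,0,0,0,0,0,0],[-0.2,0,0,0,0,0,0],[0.2,0,0,0,0,0,0],[0.2,0,0,0,0,0,0],[0.2,0,0,0,0,0,0],[0.2,0,0.0126,-0.0156,0,0,0],[0.2,0,0.0252,-0.0312,0,0,0],[0.2,0,0.0315,-0.039,0,0,0],[0.2,0,0,0,0.17,0,0],[0.2,0,0,0,0.17,0,0],[0.2,0,0,0,0.17,0,0],[0.2,0,0,-0.05,0.17,0,0],[0.2,0,0,-0.05,0,0,0],[0.2,0,0,0,0,0,0]])

```text
clock: 46.08
tcp_pos: [0.5884, -0.0219, 0.2587]
orientation: [0.016, 0.718, 0.695, 0.015]
wrist_force: [-0.3, -0.1, 0.5]
finger_gap: 0.0511
```

```bash
python3 - <<'E'
from h import *
c=snap('top','t9.png'); d=snap('scene','s9.png')
a=cv2.resize(cv2.imread('pics/t9.png')[170:290,170:330],None,fx=5,fy=2.5,interpolation=cv2.INTER_CUBIC); b=cv2.resize(cv2.imread('pics/s9.png')[140:250,250:410],None,fx=5,fy=2.7,interpolation=cv2.INTER_CUBIC)
cv2.imwrite('pics/b9.png',np.vstack([a,b]))
plan([.4385,.073,.25],tool(-.0947))
E
```

```text
q [-0.176  0.303  0.043  1.273  0.005 -0.144] pos [ 0.5859 -0.0215  0.2549] gap 0.0509 F [ 0.5 -0.1  0.4]
shift in present axes [ 0.0897 -0.1505 -0.0008] turn [ 0.029  -0.0309  1.633 ] shift in final axes [-0.1557 -0.0802  0.0049]
```

View pics/b9.png

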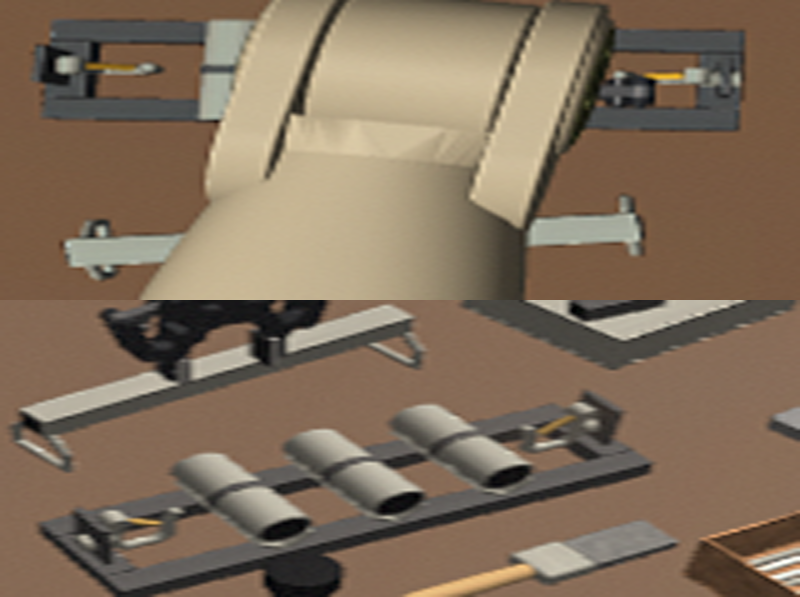

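All three pipes lie home in the troughs with the beads mid-length. Now the bar.

>>> carry_out(steps=[[0,0,0,0,0.004,-0.004,0.1603],[0,0,0,0,0.004,-0.004,0.1603],[0,0,0,0,0.004,-0.004,0.1603],[0,0,0,0,0.004,-0.004,0.1603],[0,0,0,0,0.004,-0.004,0.1603],[0,0,0,0,0.004,-0.004,0.1603],[0,0,0,0,0.003,-0.004,0.1603],[0,0,0,0,0.003,-0.004,0.1603],[0,0,0,0,0,0,0.1603],[0,-0.046,-0.036,0,0,0,0],[0,-0.046,-0.036,0,0,0,0],[0,-0.046,-0.036,0,0,0,0],[0,0,0,0,0,0,0],[0,0,0,0,0,0,0]])

```text
clock: 47.92
tcp_pos: [0.4377, 0.0728, 0.2541]
orientation: [0.004, 0.999, 0.048, -0.002]
wrist_force: [0.0, -0.7, 0.1]
finger_gap: 0.043
```

```bash
python3 - <<'E'
from h import *
plan([.4385,.073,.072],tool(.0945))
E
```

```text
q [-0.011  0.062 -0.255  1.258 -0.008  1.464] pos [0.4377 0.0728 0.2541] gap 0.043 F [ 0.  -0.7  0.1]
shift in present axes [ 0.0018 -0.0015  0.1821] turn [0.0075 0.0051 0.0013] shift in final axes [ 9.000e-04 -1.000e-04  1.821e-01]
```

>>> carry_out(steps=[[0,0.001,0,0.06,0.0075,0.005,0],[0,0,0,0.06,0,0,0],[0,0,0,0.04,0,0,0],[0,0,0,0.0221,0,0,0],[0,0,0,0,0,0,0],[0,0,0,0,0,0,0],[-1,0,0,0,0,0,0],[-1,0,0,0,0,0,0],[-1,0,0,0,0,0,0],[-1,0,0,0,0,0,0],[-1,0,0,0,0,0,0]], grip_force=100)

```text
clock: 49.3
tcp_pos: [0.4399, 0.0721, 0.0741]
orientation: [0.0, 0.999, 0.047, 0.001]
wrist_force: [-1.1, -1.9, 6.0]
finger_gap: 0.0286
```

```bash
python3 - <<'E'
from h import *
plan(cr(0,0,.2),tool(th))
E
```

```text
q [-1.800e-02  2.030e-01 -5.670e-01  7.970e-01 -1.000e-03  1.458e+00] pos [0.4399 0.0721 0.0741] gap 0.0286 F [-1.1 -1.9  6. ]
shift in present axes [ 0.1826  0.0309 -0.1254] turn [ 0.0007 -0.003   0.1279] shift in final axes [ 0.1847  0.0073 -0.1259]
```

>>> carry_out(steps=[[-1,0,0,-0.03,0,0,0],[-1,0,0,-0.05,0,0,0],[-1,0,0,-0.05,0,0,0],[-1,0,0,0,0,0,0.064],[-1,0,0,0,0,0,0.064],[-1,0.046,0.0018,0,0,0,0],[-1,0.046,0.0018,0,0,0,0],[-1,0.046,0.0018,0,0,0,0],[-1,0.046,0.0018,0,0,0,0],[-1,0,0,0,0,0,0],[-1,0,0,0,0,0,0],[-1,0,0,0,0,0,0]])

```text
clock: 50.8
tcp_pos: [0.6212, 0.0593, 0.2028]
orientation: [-0.0, 1.0, -0.016, -0.0]
wrist_force: [-0.1, 0.9, -4.4]
finger_gap: 0.0286
```

```bash
python3 - <<'E'
from h import *
plan(cr(0,0,.16),tool(th))
c=snap('top','t10.png'); d=snap('scene','s10.png')
a=cv2.resize(cv2.imread('pics/t10.png')[150:250,160:340],None,fx=4.4,fy=4.4,interpolation=cv2.INTER_CUBIC)
cv2.imwrite('pics/t10c.png',a)
b=cv2.resize(cv2.imread('pics/s10.png')[110:250,240:420],None,fx=4.4,fy=4.2,interpolation=cv2.INTER_CUBIC)
cv2.imwrite('pics/s10c.png',b)
E
```

```text
q [-0.033  0.425  0.093  1.239  0.     1.57 ] pos [0.6212 0.0593 0.2028] gap 0.0286 F [-0.1  0.9 -4.4]
shift in present axes [0.0031 0.0005 0.0428] turn [-0.0002  0.0009  0.0004] shift in final axes [0.0031 0.0005 0.0428]
```

View pics/t10c.png

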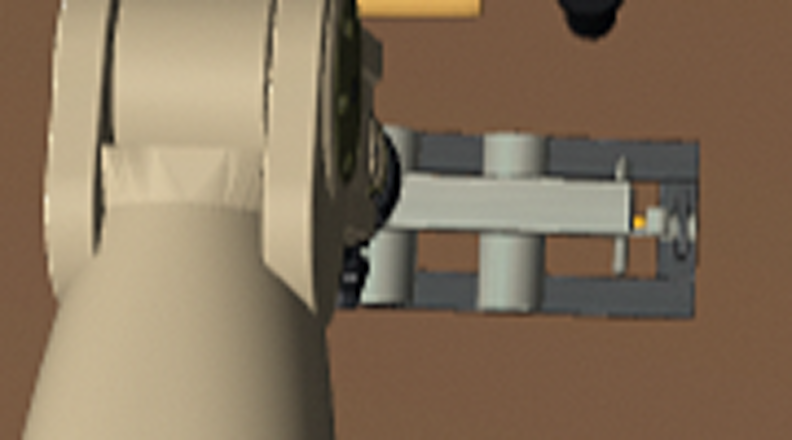

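View pics/s10c.png

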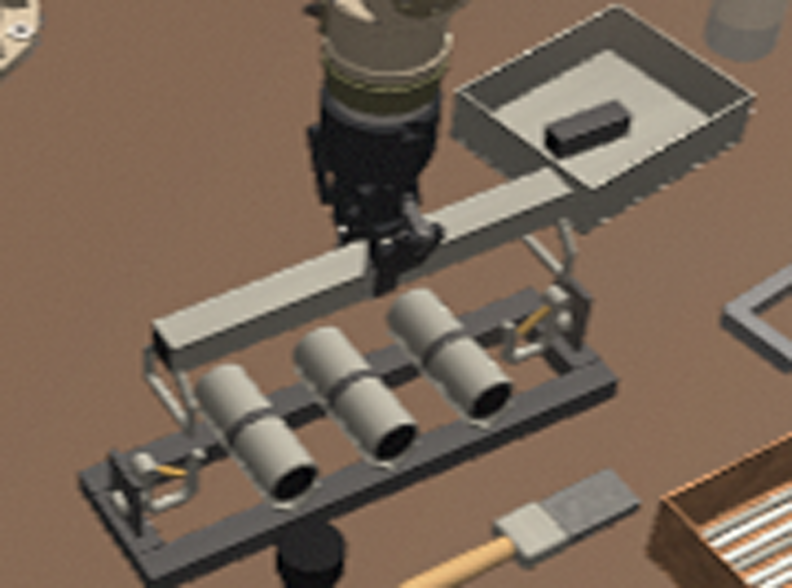

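The bar hangs level and parallel over the three pipes, its right end at px (631,209) in the top crop. In the scene crop the ring wires are near (170,402) and (550,255).

```bash
python3 - <<'E'
from h import *
c=env.read_camera('top'); s=env.read_camera('scene'); P,R,_=cur()
Ri=Ro.from_euler('z',-th)
f=lambda U,V,z: (ray(c,160+U/4.4-.4,150+V/4.4-.4,z))
g=lambda U,V,z: (ray(s,240+U/4.4-.4,110+V/4.2-.4,z))
loc=lambda X: Ri.apply(X-P).round(4)
print('end',loc(f(631,182,.2087)),loc(f(631,236,.2087)),'exp y -.157, x +-.015')
print('ringb',loc(f(621,157,.1327)),loc(f(620,273,.1327)),'exp y -.152 x+-.034')
print('scene end corners',loc(g(155,324,.2087)),loc(g(175,350,.2087)))
print('scene ring b',loc(g(152,375,.1327)),loc(g(190,430,.1327)),'a',loc(g(527,237,.1327)),loc(g(572,272,.1327)))
for y in (-.152,.152):
  X=P+Ro.from_euler('z',th).apply([0,y,-.0701]); q=proj(s,X); print('pred ring px',(q-[240,110])*[4.4,4.2])
E
```

```text
end [ 0.0128 -0.1549  0.0054] [-0.0175 -0.1559  0.0054] exp y -.157, x +-.015
ringb [ 0.0357 -0.1492 -0.0706] [-0.0338 -0.1509 -0.0706] exp y -.152 x+-.034
scene end corners [-0.0121 -0.1559  0.0054] [ 0.015  -0.1558  0.0054]
scene ring b [-0.0308 -0.15   -0.0706] [ 0.0266 -0.1516 -0.0706] a [-0.0204  0.1532 -0.0706] [ 0.0255  0.1604 -0.0706]
pred ring px [168.96916628 402.62660448]
pred ring px [540.11121806 252.29563579]
```

>>> carry_out(steps=[[-1,0.003,0.002,0.03,0,0,0],[-1,0,0,0.027,0,0,0],[-1,0,0,0,0,0,0],[-1,0,0,0,0,0,0],[-1,0,0,0,0,0,0]])

```text
clock: 51.62
tcp_pos: [0.6263, 0.057, 0.1475]
orientation: [-0.0, 1.0, -0.016, 0.001]
wrist_force: [0.7, 0.4, -3.6]
finger_gap: 0.0281
```

```bash
python3 - <<'E'
from h import *
plan(cr(0,-.0014,.105),tool(th))
E
```

```text
q [-0.037  0.459  0.007  1.116  0.     1.567] pos [0.6263 0.057  0.1475] gap 0.0281 F [ 0.7  0.4 -3.6]
shift in present axes [-0.0023 -0.0003  0.0425] turn [-0.0001 -0.003   0.0002] shift in final axes [-0.0022 -0.0003  0.0425]
```

>>> carry_out(steps=[[-1,-0.002,0,0.005,0,0,0],[-1,0,0,0.004,0,0,0],[-1,0,0,0.004,0,0,0],[-1,0,0,0.004,0,0,0],[-1,0,0,0,0,0,0]])

```text
clock: 52.25
tcp_pos: [0.6257, 0.0569, 0.1318]
orientation: [0.0, 1.0, -0.016, 0.004]
wrist_force: [1.3, 0.4, 6.2]
finger_gap: 0.0279
```

>>> carry_out(steps=[[-1,0,0,0.004,0,0,0],[-1,0,0,0.004,0,0,0],[-1,0,0,0.004,0,0,0],[-1,0,0,0,0,0,0]])

```text
clock: 52.75
tcp_pos: [0.6273, 0.0568, 0.1204]
orientation: [0.0, 1.0, -0.016, 0.005]
wrist_force: [3.6, -0.5, 4.4]
finger_gap: 0.028
```

>>> carry_out(steps=[[-1,-0.002,0,0.004,0,0,0],[-1,0,0,0.004,0,0,0],[-1,0,0,0.004,0,0,0],[-1,0,0,0,0,0,0]])

```text
clock: 53.25
tcp_pos: [0.622, 0.0573, 0.1052]
orientation: [-0.0, 1.0, -0.016, 0.001]
wrist_force: [0.9, 0.1, 1.5]
finger_gap: 0.0278
```

>>> carry_out(steps=[[-1,0,0,0.002,0,0,0],[-1,0,0,0.002,0,0,0],[-1,0,0,0,0,0,0]])

```text
clock: 53.62
tcp_pos: [0.622, 0.0573, 0.105]
orientation: [-0.0, 1.0, -0.016, 0.002]
wrist_force: [-6.8, 0.5, 23.1]
finger_gap: 0.0285
```

Firm stop at exactly the predicted height of 0.105. I ease off and look at the hooks before letting go.

>>> carry_out(steps=[[-1,0,0,-0.003,0,0,0],[-1,0,0,0,0,0,0]])

```text
clock: 53.88
tcp_pos: [0.6217, 0.0572, 0.1051]
orientation: [-0.0, 1.0, -0.016, 0.001]
wrist_force: [-1.1, 1.4, 9.8]
finger_gap: 0.0284
```

```bash
python3 - <<'E'
from h import *
P,R,s=cur(); print(P,s['wrist_force'])
d=snap('scene','s11.png'); im=cv2.imread('pics/s11.png')
q=[proj(d,cr(0,y,.06)) for y in (-.15,.15)]
cs=[cv2.resize(im[int(v)-25:int(v)+25,int(u)-25:int(u)+25],(400,400),interpolation=cv2.INTER_CUBIC) for u,v in q]
cv2.imwrite('pics/s11c.png',np.hstack(cs))
E
```

```text
[0.62172895 0.05717039 0.10508903] [-1.11461942  1.41008975  9.79044583]
```

View pics/s11c.png

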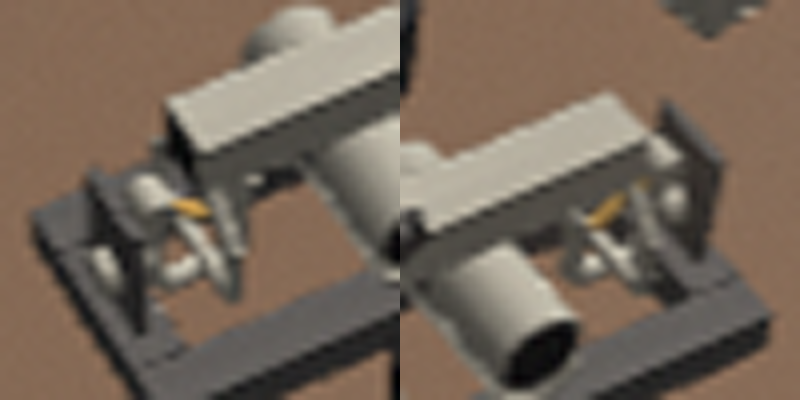

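Both ring wires sit inside the hooks below the brass gates, at (200,250) and (615,255), and the gates are back at their shut slope. Releasing.

>>> carry_out(steps=[[-1,0,0,-0.002,0,0,0],[-0.3,0,0,0,0,0,0],[0,0,0,0,0,0,0],[0.1,0,0,0,0,0,0],[0.1,0,0,0,0,0,0],[0.1,0,0,-0.02,0,0,0],[0.1,0,0,-0.05,0,0,0],[0.1,0,0,-0.05,0,0,0],[0.1,-0.04,0,-0.03,0,0,0],[0.1,-0.055,0,0,0,0,0],[0.1,-0.055,0,0,0,0,0],[0.1,-0.03,0,0,0,0,0],[0.1,0,0,0,0,0,0]])

```text
clock: 55.55
tcp_pos: [0.4394, 0.0632, 0.2563]
orientation: [-0.0, 1.0, -0.016, 0.0]
wrist_force: [1.1, 0.1, 1.5]
finger_gap: 0.0468
```

```bash
python3 - <<'E'
from h import *
P,R,s=cur(); print(P,s['wrist_force'],s['clock'])
d=snap('scene','s12.png'); im=cv2.imread('pics/s12.png')
cv2.imwrite('pics/s12c.png',cv2.resize(im[90:300,180:460],(800,600),interpolation=cv2.INTER_CUBIC))
E
```

```text
[0.43939021 0.06322343 0.25630003] [1.1483091  0.12276963 1.54503789] 55.55
```

View pics/s12c.png

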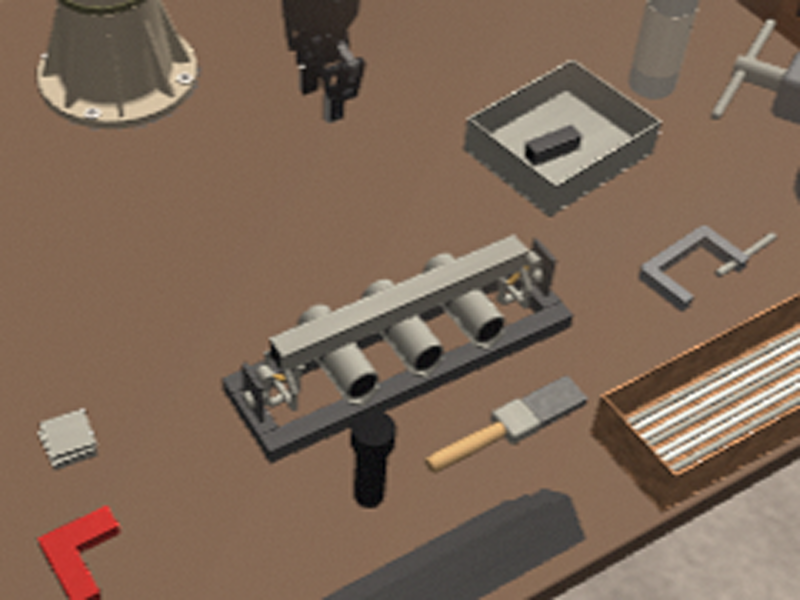

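Everything is in place: the bar is latched over the three pipes, the offcut is in the tray, and the bystanders look untouched. Handing in.

```bash
python3 -c "
from workcell import env
print(env.hand_in())"
```

```text
the job is handed in; nothing more can be done
None
```

The cradle is ready for the trip, and I handed the job in at 55.6 s on the robot's clock. `hand_in` gave no verdict, so the checks below are my own.

- **Offcut:** there was only one, and it lies in the scrap tray.
- **Pipes:** all three lie on their sides in their own troughs, about centred. I judged this by eye from the pictures, with the weld beads at mid-trough.
- **Bar:** it came to a firm stop on the pipes at the predicted height (grasp point 105 mm above the bench, about 23 N at the stop).
- **Hooks:** a close view before I let go shows both D-ring wires below the brass gates, with the gates back at their shut slope. I did not repeat that close view after letting go; the wider final picture shows the bar still in place.
- **Other things on the bench:** those in the final picture look unmoved. The hammer was outside that picture, so I did not check it at the end.

Two things did not go as planned. During the first two pipe picks, joint 3 stopped just short of its limit (about -1.026 of -1.03 rad) and the tool slid a few millimetres outward. I made up for it by aiming the first placing for the actual grip, and by tilting the tool less before gripping the second pipe. I never saw a pipe get knocked aside; each was where I first measured it when I picked it up.

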